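Lock the spare bulbs away in the toolbox

TASK

Push the yellow-headed key fully home in the red toolbox's front lock, turn it clockwise to draw the bolt and swing the lid up until it stands open. Lay every spare bulb that is out on the board inside, holding the thin glass with a light grip, then shut the lid, turn the key back to lock it, pull the key out and leave it in the white tub, which stays upright. Do not disturb the torch, the roll of tape or the fuse carton.

Things in the scene. Friction and masses are not known exactly. Their poses are not given: they have to be found in the camera images.
- toolbox: Red plastic toolbox, fixed, 150 mm deep (x), 360 mm wide (y), 110 mm high without lid; walls 5 mm; its black top tray has its floor 35 mm above the board. Origin: centre of its underside; x points from its front (facing the robot) to its back, z up. A steel lock case (14 mm deep, y -20 to 48 mm, 65 to 105 mm up) sits inside the front wall. Four bulbs fit side by side, one layer.
- lock_mouth (a point): Centre of the keyhole's mouth, in the face of the round lock 15 mm proud of the toolbox's front, 80 mm above the board. Axes as the toolbox: x points straight into the lock. Keyway: slot 13.6 mm wide, 5.6 mm high, 32 mm deep, level when locked, in a brass plug 31 mm across within a 46 mm steel barrel. The blade has 0.8 mm to spare on each side.
- lock (a joint): Turn of the lock's plug, rad: 0 locked (may start up to 0.05 off), grows clockwise as seen from the robot (about x of lock_mouth) to a stop at 0.8. It draws a hidden bolt: lid free from about 0.4, bolt well clear above 0.5; locked below 0.15. Only the key turns it, with about 0.2 rad of play; it stays where left (friction 0.06 N m). The key can stay in or be drawn out at any angle.
- lid (a joint): Opening of the toolbox's flip-top lid, rad: 0 shut, 1.57 upright, stop at 1.8. Hinged along the far rim, so it swings up and away from the robot. Its stiff hinge holds it at any angle (0.3 N m friction, lid 0.25 kg); locked, it lifts only about 2 mm.
- lid_handle (a point): Middle of the black round grab bar on the lid: 12 mm thick, 120 mm long along the toolbox's y, its axis 38 mm above the lid's top face and 20 mm behind the lid's front edge; when shut 166 mm above the board.
- lid_hinge (a point): Middle of the lid's hinge axis, on the far rim at 110 mm height; the axis runs along the toolbox's y. The handle lies 132 mm in front of it and 56 mm above it when shut. The lid is 18 mm thick; a 12 mm staple hangs from its underside near the front.
- key: Loose key lying flat, 35 g: yellow head 46 mm long, 30 wide, 14 thick, then a steel collar 8 mm long (20 x 9), then a blade 28 mm long, 12 wide, 4 thick, round-tipped. Origin: on the lower flat face under the head's centre, 7 mm from the key's long axis; x points along the key to its tip, y across the head, z off the flat. Either flat may be up. Fully home the collar meets the plug's face.
- key_tip (a point): Tip of the key's blade, on the key's long axis, 59 mm from the head's centre; axes as key.
- tub: Empty white plastic tub, open-topped, 140 x 105 mm (x, y), 55 mm high, walls and floor 4 mm, 120 g, loose. Origin: centre of its underside, z up.
- bulb_1: Pear-shaped glass bulb with a bayonet cap, 91 mm long, lying on its side, 45 g (may be absent). Origin: centre of the round globe, 50 mm across, 25 mm above what it lies on. The metal cap is 22 mm across; its end lies at (-64, 0, -14) mm in the bulb's own axes, 66 mm from the globe's centre. Thin glass: more than 90 N from the fingers in all (45 N a finger) breaks it.
- bulb_2: Pear-shaped glass bulb with a bayonet cap, 91 mm long, lying on its side, 45 g (may be absent). Origin: centre of the round globe, 50 mm across, 25 mm above what it lies on. The metal cap is 22 mm across; its end lies at (-64, 0, -14) mm in the bulb's own axes, 66 mm from the globe's centre. Thin glass: more than 90 N from the fingers in all (45 N a finger) breaks it.
- bulb_3: Pear-shaped glass bulb with a bayonet cap, 91 mm long, lying on its side, 45 g (may be absent). Origin: centre of the round globe, 50 mm across, 25 mm above what it lies on. The metal cap is 22 mm across; its end lies at (-64, 0, -14) mm in the bulb's own axes, 66 mm from the globe's centre. Thin glass: more than 90 N from the fingers in all (45 N a finger) breaks it.
- bulb_4: Pear-shaped glass bulb with a bayonet cap, 91 mm long, lying on its side, 45 g (may be absent). Origin: centre of the round globe, 50 mm across, 25 mm above what it lies on. The metal cap is 22 mm across; its end lies at (-64, 0, -14) mm in the bulb's own axes, 66 mm from the globe's centre. Thin glass: more than 90 N from the fingers in all (45 N a finger) breaks it.
- torch: Bystander: chrome pocket torch lying on the board, 118 mm long, 32 mm thick.
- tape: Bystander: roll of black insulating tape lying flat, 68 mm across, 18 mm high.
- fuse_carton: Bystander: small carton of fuses, 85 x 55 x 40 mm.
Not all that is in view belongs to the job. What is shaped like the bulb_1 but green or turquoise is not meant. Of the things that look like the key, the smaller one is meant.

How it is judged (in metres and radians):
On the way, in this order (a step that is already met when the one before it is completed fails the run):
1. the key is pushed fully home in the lock (its collar within 3.5 mm of the plug's face) (x of key_tip in the frame of lock_mouth above 0.0245 m and y of key_tip in the frame of lock_mouth between -0.004 and 0.004 m and z of key_tip in the frame of lock_mouth between -0.004 and 0.004 m), for 0.2 s.
2. the key has turned the lock past 0.5 rad, the bolt is drawn (x of key_tip in the frame of lock_mouth above 0.018 m and value of joint lock above 0.5 rad), for 0.1 s.
3. the lid stands open, past 1.3 rad (value of joint lid above 1.3 rad), for 0.2 s.
4. every bulb that was on the board lies in the toolbox, let go (x of bulb_1 in the frame of toolbox between -0.07 and 0.07 m and y of bulb_1 in the frame of toolbox between -0.175 and 0.175 m and z of bulb_1 in the frame of toolbox between 0.035 and 0.09 m and x of bulb_2 in the frame of toolbox between -0.07 and 0.07 m and y of bulb_2 in the frame of toolbox between -0.175 and 0.175 m and z of bulb_2 in the frame of toolbox between 0.035 and 0.09 m and x of bulb_3 in the frame of toolbox between -0.07 and 0.07 m and y of bulb_3 in the frame of toolbox between -0.175 and 0.175 m and z of bulb_3 in the frame of toolbox between 0.035 and 0.09 m and x of bulb_4 in the frame of toolbox between -0.07 and 0.07 m and y of bulb_4 in the frame of toolbox between -0.175 and 0.175 m and z of bulb_4 in the frame of toolbox between 0.035 and 0.09 m and contact force between the fingers and bulb_1 below 0.5 N and contact force between the fingers and bulb_2 below 0.5 N and contact force between the fingers and bulb_3 below 0.5 N and contact force between the fingers and bulb_4 below 0.5 N), for 0.2 s.
5. the lid is shut, the lock still undone (value of joint lid below 0.04 rad and value of joint lock above 0.3 rad), for 0.2 s.
6. the lock is turned back below 0.15 rad with the lid shut (x of key_tip in the frame of lock_mouth above 0.018 m and value of joint lid below 0.04 rad and value of joint lock below 0.15 rad), for 0.1 s.
At the end, for the whole second after the job is handed in: Every bulb present lies inside the toolbox, the lid is shut (below 0.04 rad) and locked (lock below 0.15 rad), and the key lies still inside the tub, which stands upright on the board (x of bulb_1 in the frame of toolbox between -0.07 and 0.07 m and y of bulb_1 in the frame of toolbox between -0.175 and 0.175 m and z of bulb_1 in the frame of toolbox between 0.035 and 0.09 m and x of bulb_2 in the frame of toolbox between -0.07 and 0.07 m and y of bulb_2 in the frame of toolbox between -0.175 and 0.175 m and z of bulb_2 in the frame of toolbox between 0.035 and 0.09 m and x of bulb_3 in the frame of toolbox between -0.07 and 0.07 m and y of bulb_3 in the frame of toolbox between -0.175 and 0.175 m and z of bulb_3 in the frame of toolbox between 0.035 and 0.09 m and x of bulb_4 in the frame of toolbox between -0.07 and 0.07 m and y of bulb_4 in the frame of toolbox between -0.175 and 0.175 m and z of bulb_4 in the frame of toolbox between 0.035 and 0.09 m and value of joint lid below 0.04 rad and value of joint lock below 0.15 rad and x of key in the frame of tub between -0.065 and 0.065 m and y of key in the frame of tub between -0.048 and 0.048 m and z of key in the frame of tub between 0 and 0.06 m and angle between tub's own z axis and vertical below 0.1 rad and height (world z) of tub below 0.01 m and linear speed of each of key, tub below 0.02 m/s); the robot touches nothing.
It fails at once if a bulb is squeezed by the fingers with more than 90 N in all (contact force between the fingers and bulb_1 above 90 N or contact force between the fingers and bulb_2 above 90 N or contact force between the fingers and bulb_3 above 90 N or contact force between the fingers and bulb_4 above 90 N).
It fails at once if the torch, the tape or the carton is shifted by more than 30 mm (distance of any of torch, tape, fuse_carton from where it was at the start of the episode above 0.03 m).
Of bulb_1, bulb_2, bulb_3, bulb_4 only 2 to 4 are there at a start; the rules pass over those that are not, and their reading is None.
At some moment in a run one of bulb_1, bulb_2, bulb_3, bulb_4, tub may be knocked a few centimetres aside while the robot is not near it.
Once in a run the grip may slacken for a moment while it holds something.
It also fails if it takes over 210 s, if anything falls off the work surface, if the arm or the gripper's body presses on something with over 40 N, if the wrist force passes 120 N, or if a joint passes its speed limit or range.

ROBOT

A 6-joint arm with a two-finger parallel gripper is mounted at the origin on the work surface. World frame = base frame: x ahead of the robot, y to its left, z up, the work surface at z = 0. Lengths are in mm, angles in rad, forces in N, time in s.
With the tool pointing down it reaches from about 275 to 1000 mm from the base axis. Payload 8.4 kg.
Tool frame: the origin (TCP) lies midway between the tips of the shut fingers; the grasp point (between the pads) lies 19 mm behind it; z points along the fingers, y is the line along which they close (so a half turn about z gives the same grasp; the last joint's range is limited). The gripper opens to 85 mm and grips with 20 to 120 N. Pads are 22 mm wide; open, the fingers measure 114 mm over their backs; the gripper's body (76 mm by 85 mm) begins 54 mm behind the grasp point. The pads swing forward as they close: fully open they stand 13 mm farther back than shut.
Start: joints at [1.189, 0.353, 1.633, -0, 1.155, -0.002], TCP at [231.708, 580.465, 231.281] pointing down, gripper open.
Joint ranges: [-2.63, 2.63], [-0.92, 2.1], [0.06, 2.66], [-1.3, 4.44], [0, 2.69], [-3.02, 3.02]. Speed limits (rad/s): [2.22, 2.22, 2.79, 3.14, 3.14, 3.14].

INTERFACE

Orientations are given as [roll, pitch, yaw] about the fixed x, y, z axes, in that order (R = Rz(yaw) Ry(pitch) Rx(roll)).
In Python, from rig import r gives the robot as it stands.
- The arm moves only by the shell command python3 -m inch 'ROWS' [OPENING] [FORCE]. ROWS is JSON, a list that holds one entry, the list of rows, each a list of 6 numbers: the shift along the tool's x, y, z scaled (see below), then the turn, a rotation vector about the tool's x, y, z scaled (see below). In form: [[[tx, ty, tz, wx, wy, wz], ...]]. A call has 1 to 8 rows; each row is the pose to reach, as a shift and turn from the pose commanded when the call began, along the tool's axes at that moment, turning the shorter way round; what a row does not reach only later rows make up. The controller multiplies each number of a shift by 20 cm and each number of a turn by pi rad. A row lasts 1/12 s, in which the tool goes at most 41.7 mm and 7.16 degrees, less where a joint would pass 70% of its speed; a pose out of reach is approached as far as the arm can. A call with a number of a shift or a turn outside -1 to 1 is refused whole. A call with a gripper value outside its range is refused whole. OPENING is the gripper's target within -1 to 1 (fully open at 1, half-way at 0, shut at -1), set as the call begins (- or left out, the last holds). The fingers move at their own pace and stop on an object; FORCE is the grip in N (left out, the last holds). Time passes only in rows, so rows that repeat a pose let the fingers close. It gives the time, the measured TCP pose, the force, the opening and the grip force at its end, in the units of the state.
- r.sense(): the state, without advancing time (a new reading comes with each control period).
- r.grab_frame(name): name is "scene" or "top" or "wrist"; returns the picture (384x512x3 uint8, red, green, blue); there is no depth.
- r.camera_info(name): a dict with "K" (3x3 intrinsics, pixels), "rvec" (rotation vector, rad) and "tvec" (3), from world to camera coordinates, as OpenCV has them; the wrist camera has in their place "mount" (4x4, takes a point from camera to tool coordinates, whose origin is the TCP and whose axes are the flange's). Camera axes: x right, y down, z forward; pixel columns grow to the right and rows downward; lengths in mm; the calibration is good to about 2 mm. A picture is of the moment at which its call begins: read the wrist's pose just before it. camera_info takes no time and is no camera call.
- r.sign_off(): hands the job in; it is judged then, once.
The state is a dict: "clock": time; "qpos": joint angles; "qvel": joint speeds; "joint_efforts": joint torques, N m; "eef_pos": TCP position; "tcp_rot": TCP orientation; "contact_force": force on the tool from outside, world axes, zero at the start; "wrist_torque": the same for the moment, N m; "opening": opening from 0.0 (shut) to 1.0 (fully open); "grasp_force": force on a finger pad.
Only numpy, scipy, OpenCV 4.12 (cv2) and the standard library are available. Lean on these libraries where they do the work, as an engineer would, in place of code of your own. Each camera call takes 0.05 s, during which the arm holds its last target. There are 200 camera calls.

## Working session

There is one attempt and no reset: what is moved stays moved. The work goes in short steps, Python scripts to look and compute and a shell command to move; the robot and the scene stay as the last step left them, time stands still between calls to the robot, and variables do not carry over. Pictures are saved under pics/ and viewed, at most 14 in all, crops included, and the job is handed in when it is done.

```bash
ls; mkdir -p pics
python3 - <<'E'
from rig import r
import cv2
for n in ("scene","top"):
    im=r.grab_frame(n); cv2.imwrite(f"pics/{n}0.png",im[:,:,::-1])
    print(n,r.camera_info(n))
print(r.camera_info("wrist")); print(r.sense())
E
```

```text
pics
scene {'K': array([[440.92423835,   0.        , 258.25377861],
       [  0.        , 440.92423835, 201.78897086],
       [  0.        ,   0.        ,   1.        ]]), 'rvec': array([ 2.15708293,  0.9286176 , -0.40957315]), 'tvec': array([-408.91929423, -155.26784375, 1765.37433422])}
top {'K': array([[435.35155557,   0.        , 259.67440222],
       [  0.        , 435.35155557, 190.54090079],
       [  0.        ,   0.        ,   1.        ]]), 'rvec': array([ 2.18660536, -2.11966916,  0.18548254]), 'tvec': array([6.70950561e-01, 5.70066385e+02, 1.18585156e+03])}
{'K': array([[293.71163237,   0.        , 257.8420645 ],
       [  0.        , 293.71163237, 190.80993299],
       [  0.        ,   0.        ,   1.        ]]), 'mount': array([[-3.89823953e-04, -9.62367430e-01, -2.71751317e-01,
         6.91851957e+01],
       [ 9.99999905e-01, -4.27817581e-04,  8.05655368e-05,
         2.69745675e-01],
       [-1.93793640e-04, -2.71751259e-01,  9.62367505e-01,
        -1.42568943e+02],
       [ 0.00000000e+00,  0.00000000e+00,  0.00000000e+00,
         1.00000000e+00]])}
{'clock': 0.1, 'qpos': array([ 1.18860414e+00,  3.53586865e-01,  1.63402723e+00,  5.08930359e-06,
        1.15518271e+00, -2.38466152e-03]), 'qvel': array([-1.44220908e-04, -1.92693880e-03, -1.11584655e-03,  9.51189467e-04,
        1.22143008e-05,  6.40084458e-04]), 'joint_efforts': array([ 2.07053286e-03, -6.06356764e+01, -3.42821288e+01,  2.97437127e-04,
        3.81217949e-03, -2.87317370e-06]), 'eef_pos': array([231.55302324, 580.0905778 , 230.64568435]), 'tcp_rot': array([-3.14038851e+00, -7.52505537e-06,  2.76178307e+00]), 'contact_force': array([-0.06362856, -0.22850484, -0.09554729]), 'wrist_torque': array([-0.03178701,  0.02413903,  0.00332419]), 'grasp_force': 0.0, 'opening': 1.003428841006807}
```

View pics/scene0.png

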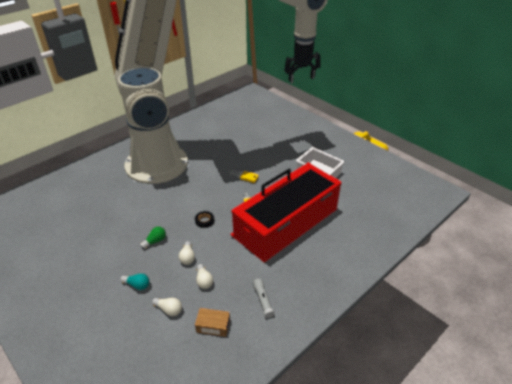

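View pics/top0.png

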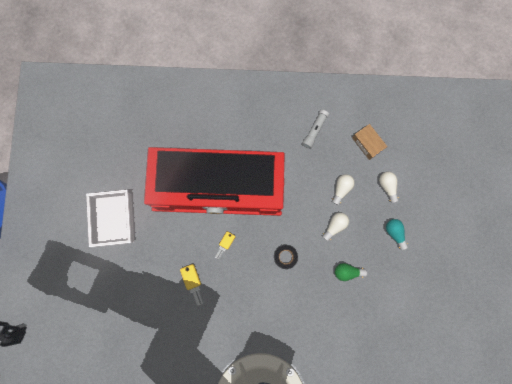

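```bash
cat > h.py <<'E'
from rig import r
import numpy as np, cv2
from scipy.spatial.transform import Rotation as R
def cam(n, s=None):
    c=r.camera_info(n)
    if n!="wrist":
        Rw=R.from_rotvec(np.ravel(c["rvec"])).as_matrix(); t=np.ravel(c["tvec"])
        return c["K"],Rw.T,-Rw.T@t          # K, cam->world rot, centre
    s=s or r.sense(); T=R.from_euler("xyz",s["tcp_rot"]).as_matrix(); m=c["mount"]
    return c["K"],T@m[:3,:3],T@m[:3,3]+s["eef_pos"]
def pix2w(C,uv,z):
    K,Rc,c=C; uv=np.atleast_2d(np.asarray(uv,float))
    d=(Rc@np.linalg.inv(K)@np.c_[uv,np.ones(len(uv))].T).T
    return c+d*((z-c[2])/d[:,2])[:,None]
def w2pix(C,p):
    K,Rc,c=C; q=(K@(Rc.T@(np.atleast_2d(p)-c).T)).T; return q[:,:2]/q[:,2:]
def frame(n,save=None):
    C=cam(n); im=r.grab_frame(n)
    if save: cv2.imwrite(f"pics/{save}.png",im[:,:,::-1])
    return C,im
def hsv(im): return cv2.cvtColor(im,cv2.COLOR_RGB2HSV)
def blobs(m,amin=30):
    cs,_=cv2.findContours(m.astype(np.uint8)*255,cv2.RETR_EXTERNAL,cv2.CHAIN_APPROX_NONE)
    return sorted([c for c in cs if cv2.contourArea(c)>=amin],key=lambda c:-cv2.contourArea(c))
def go(p,rpy=None,Rt=None):
    "row numbers to reach TCP p with orientation rpy from the measured pose"
    s=r.sense(); T=R.from_euler("xyz",s["tcp_rot"])
    G=Rt if Rt is not None else (R.from_euler("xyz",rpy) if rpy is not None else T)
    d=T.inv().apply(np.array(p)-s["eef_pos"]); w=(T.inv()*G).as_rotvec()
    print("row",np.round(d/200,4),np.round(w/np.pi,4)," rows needed",round(max(np.linalg.norm(d)/41.7,np.degrees(np.linalg.norm(w))/7.16),1))
def st():
    s=r.sense(); print("t %.2f"%s["clock"],"p",s["eef_pos"].round(1),"rpy",s["tcp_rot"].round(4),"q",s["qpos"].round(2),"F",s["contact_force"].round(1),"M",s["wrist_torque"].round(2),"op %.3f g %.1f"%(s["opening"],s["grasp_force"]))
E
python3 - <<'E'
from h import *
C=cam("top"); im=cv2.imread("pics/top0.png")[:,:,::-1].copy(); H=hsv(im)
print("cam",C[2])
def show(name,m,z,amin=30):
    for c in blobs(m,amin):
        rc=cv2.minAreaRect(c); b=cv2.boxPoints(rc); M=cv2.moments(c)
        print(name,"area",cv2.contourArea(c),"cen",(M['m10']/M['m00'],M['m01']/M['m00']),pix2w(C,[[M['m10']/M['m00'],M['m01']/M['m00']]],z)[0].round(0),"corners",pix2w(C,b,z)[:,:2].round(0).tolist())
h,s,v=H[...,0],H[...,1],H[...,2]
show("red",((h<6)|(h>174))&(s>150)&(v>90),128,500)
show("yellow",(h>20)&(h<32)&(s>150)&(v>120),7,20)
show("white",(s<50)&(v>185),25,40)
sub=np.zeros_like(h,bool); sub[150:200,150:280]=1
show("black",sub&(v<60),128,500)
E
```

```text
cam [ 385.71533526   42.30524302 1257.24062832]
red area 8160.5 cen (215.40320241815246, 180.38002164900024) [580. 137. 128.] corners [[496.0, 315.0], [663.0, 321.0], [663.0, -42.0], [494.0, -40.0]]
yellow area 258.0 cen (190.14341085271317, 276.8695090439276) [324. 206.   7.] corners [[346.0, 237.0], [360.0, 199.0], [303.0, 177.0], [289.0, 214.0]]
yellow area 121.0 cen (226.900826446281, 239.82644628099175) [430. 107.   7.] corners [[418.0, 129.0], [455.0, 109.0], [442.0, 85.0], [405.0, 106.0]]
white area 2136.5 cen (107.7082455729776, 217.93813870036664) [480. 443.  25.] corners [[552.0, 513.0], [563.0, 396.0], [410.0, 375.0], [400.0, 490.0]]
white area 272.5 cen (337.4091743119266, 224.84342507645258) [ 481. -206.   25.] corners [[443.0, -168.0], [520.0, -206.0], [502.0, -243.0], [425.0, -205.0]]
white area 266.0 cen (343.90413533834584, 186.91979949874687) [ 591. -224.   25.] corners [[545.0, -195.0], [630.0, -215.0], [621.0, -256.0], [536.0, -235.0]]
white area 255.5 cen (390.1487279843444, 184.23157208088713) [ 603. -358.   25.] corners [[637.0, -334.0], [641.0, -375.0], [555.0, -378.0], [552.0, -337.0]]
white area 117.5 cen (292.93191489361703, 378.0085106382979) [ 65. -86.  25.] corners [[88.0, -67.0], [89.0, -108.0], [53.0, -108.0], [52.0, -68.0]]
white area 53.0 cen (227.6823899371069, 374.63836477987417) [70. 89. 25.] corners [[53.0, 103.0], [92.0, 100.0], [89.0, 79.0], [51.0, 82.0]]
black area 3450.5 cen (226.33497560739988, 173.9366275419021) [598. 109. 128.] corners [[547.0, 247.0], [653.0, 249.0], [652.0, -13.0], [546.0, -12.0]]
```

```bash
python3 -m inch '[[[-0.9,-0.9,0.1,0,0,0.31],[-0.9,-0.9,0.1,0,0,0.31],[-0.9,-0.9,0.1,0,0,0.31],[-0.9,-0.9,0.1,0,0,0.31],[-0.9,-0.9,0.1,0,0,0.31],[-0.9,-0.9,0.1,0,0,0.31],[-0.9,-0.9,0.1,0,0,0.31],[-0.9,-0.9,0.1,0,0,0.31]]]' 1 20
python3 - <<'E'
from h import *
st(); go([430,107,190],[np.pi,0,np.radians(45)])
E
```

```text
clock: 0.77
eef_pos: [332.7, 343.7, 210.9]
tcp_rot: [-3.141, 0.001, 1.778]
contact_force: [-0.1, 0.5, 0.4]
opening: 1.001
grasp_force: 0.0
t 0.77 p [332.7 343.7 210.9] rpy [-3.1407e+00  1.1000e-03  1.7781e+00] q [ 0.8   0.15  1.96 -0.    1.04  0.59] F [-0.1  0.5  0.4] M [ 0.03 -0.01 -0.05] op 1.001 g 0.0
row [-1.2583  0.2326  0.1056] [-1.00e-04  5.00e-04  3.16e-01]  rows needed 7.9
```

```bash
python3 -m inch '[[[-1,0.2,0.1,0,0,0.31],[-1,0.2,0.1,0,0,0.31],[-1,0.2,0.1,0,0,0.31],[-1,0.2,0.1,0,0,0.31],[-1,0.2,0.1,0,0,0.31],[-1,0.2,0.1,0,0,0.31],[-1,0.2,0.1,0,0,0.31],[-1,0.2,0.1,0,0,0.31]]]' >/dev/null
python3 - <<'E'
from h import *
st(); go([430,107,190],[np.pi,0,np.radians(-8)]); go([430,107,190],[np.pi,0,np.radians(-28)])
E
```

```text
t 1.43 p [414.4 158.7 191. ] rpy [-3.1413e+00  6.0000e-04  8.0500e-01] q [0.36 0.12 2.05 0.   0.98 1.13] F [-0.2  0.2 -1.1] M [ 0.   -0.01  0.01] op 1.003 g 0.0
row [-0.1324  0.2356  0.005 ] [-0.000e+00  2.000e-04  3.007e-01]  rows needed 7.6
row [-0.1324  0.2356  0.005 ] [0.000e+00 2.000e-04 4.118e-01]  rows needed 10.4
```

```bash
python3 -m inch '[[[-0.13,0.235,0,0,0,0.3],[-0.13,0.235,0,0,0,0.3],[-0.13,0.235,0,0,0,0.3],[-0.13,0.235,0,0,0,0.3],[-0.13,0.235,0,0,0,0.3],[-0.13,0.235,0,0,0,0.3],[-0.13,0.235,0,0,0,0.3],[-0.13,0.235,0,0,0,0.3]]]' >/dev/null; python3 -m inch '[[[0,0,0,0,0,0.11],[0,0,0,0,0,0.11],[0,0,0,0,0,0.11],[0,0,0,0,0,0.11]]]' >/dev/null
python3 - <<'E'
from h import *
st(); C,im=frame("wrist","w1"); H=hsv(im); h,s,v=H[...,0],H[...,1],H[...,2]
for c in blobs((h>18)&(h<34)&(s>130)&(v>90),100):
    b=cv2.boxPoints(cv2.minAreaRect(c)); print(cv2.contourArea(c),c.reshape(-1,2).mean(0)); print(pix2w(C,b,14).round(1)[:,:2].tolist(), "c",pix2w(C,[b.mean(0)],14).round(1))
E
```

```text
t 2.43 p [430.4 108.6 191.1] rpy [ 3.1413e+00  3.0000e-04 -4.7830e-01] q [ 0.24  0.12  2.05 -0.    0.98  2.29] F [-0.5  0.5 -0.1] M [ 0.02  0.01 -0.01] op 0.999 g 0.0
1657.5 [227.76744186 279.41860465]
[[347.3, 237.8], [368.6, 196.5], [306.5, 170.7], [282.7, 212.7]] c [[327.  204.3  14. ]]
1005.0 [259.66393443 169.99180328]
[[457.7, 108.1], [444.6, 83.0], [404.3, 103.2], [417.8, 129.3]] c [[431.5 105.7  14. ]]
```

View pics/w1.png

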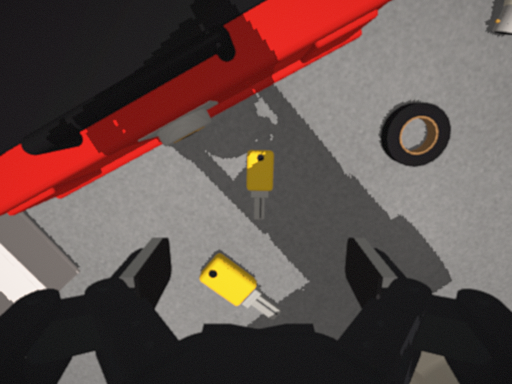

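Run:
```python
from h import *
go([435.9,103.4,40],[np.pi,0,np.radians(-27.35)]);go([435.9,103.4,3],[np.pi,0,np.radians(-27.35)])
```

```text
row [0.0366 0.0107 0.7556] [0.0001 0.0001 0.0016]  rows needed 3.6
row [0.0366 0.0106 0.9406] [0.0001 0.0001 0.0016]  rows needed 4.5
```

```bash
python3 -m inch '[[[0.036,0.01,0.2,0,0,0],[0.036,0.01,0.4,0,0,0],[0.036,0.01,0.6,0,0,0],[0.036,0.01,0.75,0,0,0],[0.036,0.01,0.85,0,0,0],[0.036,0.01,0.91,0,0,0],[0.036,0.01,0.938,0,0,0],[0.036,0.01,0.938,0,0,0]]]' 1 20
python3 -m inch '[[[0,0,0,0,0,0],[0,0,0,0,0,0],[0,0,0,0,0,0],[0,0,0,0,0,0],[0,0,0,0,0,0],[0,0,0,0,0,0],[0,0,0,0,0,0],[0,0,0,0,0,0]]]' -1 40; python3 -m inch '[[[0,0,0,0,0,0],[0,0,0,0,0,0],[0,0,0,0,0,0]]]' -1 80;  python3 -c "
from h import *
st()"
```

```text
clock: 3.15
eef_pos: [435.3, 103.4, 2.6]
tcp_rot: [3.14, 0.002, -0.472]
contact_force: [-0.4, 0.3, 0.4]
opening: 1.0
grasp_force: 0.0
clock: 3.82
eef_pos: [436.6, 103.8, 4.6]
tcp_rot: [-3.141, -0.001, -0.474]
contact_force: [-1.0, -0.1, 9.8]
opening: 0.34
grasp_force: 39.0
clock: 4.07
eef_pos: [436.7, 103.8, 4.8]
tcp_rot: [-3.141, -0.001, -0.474]
contact_force: [-2.5, -1.5, 13.1]
opening: 0.323
grasp_force: 78.2
t 4.07 p [436.7 103.8   4.8] rpy [-3.1406e+00 -1.1000e-03 -4.7400e-01] q [0.23 0.46 2.16 0.   0.53 2.27] F [-2.5 -1.5 13.1] M [-0.13  0.47 -0.09] op 0.323 g 78.2
```

```bash
python3 -m inch '[[[0,0,-0.1,0,0,0],[-0.1,0,-0.3,0,0,0],[-0.25,0,-0.5,0,0,0],[-0.35,0,-0.6,0,0,0],[-0.35,0,-0.6,0,0,0]]]' >/dev/null; python3 -m inch '[[[0,0,0,0,0,-0.3],[0,0,0,0,0,-0.3],[0,0,0,0,0,-0.3],[0,0,0,0,0,-0.3],[0,0,0,0,0,-0.3],[0,0,0,0,0,-0.3],[0,0,0,0,0,-0.3],[0,0,0,0,0,-0.3]]]'  >/dev/null; python3 -m inch '[[[0,0,0,0,0,-0.3],[0,0,0,0,0,-0.3],[0,0,0,0,0,-0.3],[0,0,0,0,0,-0.3],[0,0,0,0,0,-0.3],[0,0,0,0,0,-0.3],[0,0,0,0,0,-0.3],[0,0,0,0,0,-0.3]]]'  >/dev/null; python3 -m inch '[[[0,0,0,0,0,-0.3],[0,0,0,0,0,-0.3],[0,0,0,0,0,-0.3],[0,0,0,0,0,-0.3],[0,0,0,0,0,-0.3],[0,0,0,0,0,-0.3],[0,0,0,0,0,-0.3],[0,0,0,0,0,-0.3]]]'  >/dev/null
python3 - <<'E'
from h import *
st(); go([375,137,150],[np.pi,0,np.pi])
E
```

```text
t 6.48 p [373.9 135.5 123.6] rpy [3.1414e+00 1.0000e-04 2.3606e+00] q [ 0.34  0.15  2.2  -0.    0.79 -0.45] F [ 0.2  0.5 -0.1] M [ 0.02  0.05 -0.  ] op 0.321 g 80.1
row [ 0.0014  0.0093 -0.1319] [ 0.000e+00  1.000e-04 -2.486e-01]  rows needed 6.2
```

```bash
python3 -m inch '[[[0,0,0,0,0,-0.249],[0,0,0,0,0,-0.249],[0,0,0,0,0,-0.249],[0,0,0,0,0,-0.249],[0,0,0,0,0,-0.249],[0,0,0,0,0,-0.249],[0,0,0,0,0,-0.249],[0,0,0,0,0,-0.249]]]'  >/dev/null
python3 - <<'E'
from h import *
st(); C,im=frame("wrist","w2"); frame("scene","s2"); 
c=np.vstack([cv2.resize(im[:,:,::-1],(680,510))]); cv2.imwrite("pics/w2b.png",c)
E
```

```text
t 7.15 p [373.9 135.5 123.6] rpy [-3.1416e+00  1.0000e-04  3.1373e+00] q [ 0.34  0.15  2.2  -0.    0.79 -1.22] F [-0.1  0.5 -0.6] M [ 0.01 -0.03  0.01] op 0.321 g 80.1
```

View pics/w2b.png

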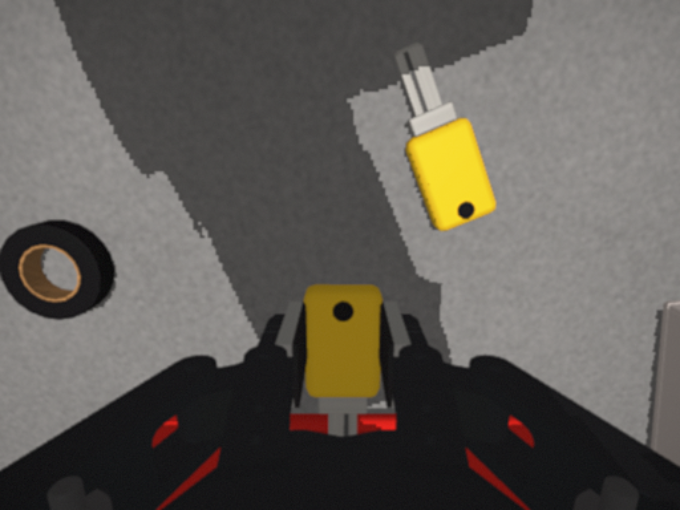

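```bash
python3 -m inch '[[[-0.13,0,0,0,-0.1667,0],[-0.13,0,0,0,-0.1667,0],[-0.13,0,0,0,-0.1667,0],[-0.13,0,0,0,-0.1667,0],[-0.13,0,0,0,-0.1667,0],[-0.13,0,0,0,-0.1667,0]]]'  >/dev/null
python3 - <<'E'
from h import *
st(); C,im=frame("wrist"); print(C[2].round(1), w2pix(C,[[498,137,80]]))
cv2.imwrite("pics/w3.png",cv2.resize(im[::-1,::-1,::-1],(768,576)))
cv2.imwrite("pics/w3raw.png",im[:,:,::-1])
E
```

```text
t 7.75 p [402.6 128.8 123.8] rpy [-3.1211  0.481   3.1311] q [ 0.51  0.06  2.45 -0.87  0.33 -0.26] F [ 1.  -0.3 -0. ] M [ 0.03  0.21 -0.03] op 0.319 g 80.1
[275.4 133.5 218.4] [[270.14339161 268.47901243]]
```

View pics/w3.png

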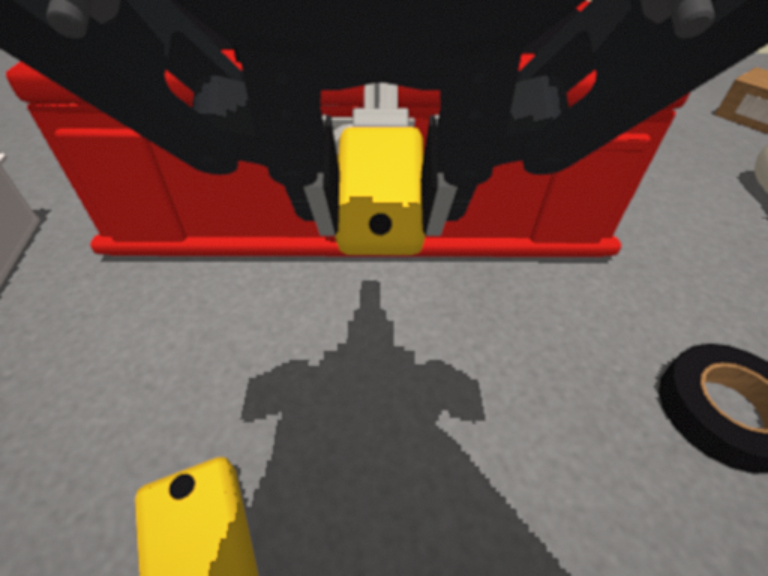

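Run:
```python
from h import *
go([405,137,210],[np.pi,np.radians(30),np.pi])
```

```text
row [-0.2144  0.037  -0.3774] [-0.0084 -0.0128 -0.0035]  rows needed 2.1
```

```bash
python3 -m inch '[[[-0.214,0.037,-0.377,-0.008,-0.013,-0.003],[-0.214,0.037,-0.377,-0.008,-0.013,-0.003],[-0.214,0.037,-0.377,-0.008,-0.013,-0.003],[-0.214,0.037,-0.377,-0.008,-0.013,-0.003],[-0.214,0.037,-0.377,-0.008,-0.013,-0.003],[-0.214,0.037,-0.377,-0.008,-0.013,-0.003]]]'  >/dev/null
python3 - <<'E'
from h import *
st(); C,im=frame("wrist"); print(C[2].round(1), w2pix(C,[[498,137,80]]))
cv2.imwrite("pics/w4.png",cv2.resize(im[::-1,::-1,::-1],(768,576)))
cv2.imwrite("pics/w4raw.png",im[:,:,::-1])
E
```

```text
t 8.30 p [405.7 137.1 209.1] rpy [-3.1382  0.5178 -3.1394] q [ 0.52 -0.14  2.37 -0.53  0.51 -0.63] F [ 0.1 -0.1 -1.4] M [-0.    0.32 -0.03] op 0.324 g 80.1
[275.1 137.7 299. ] [[257.73937973 191.12782261]]
```

View pics/w4.png

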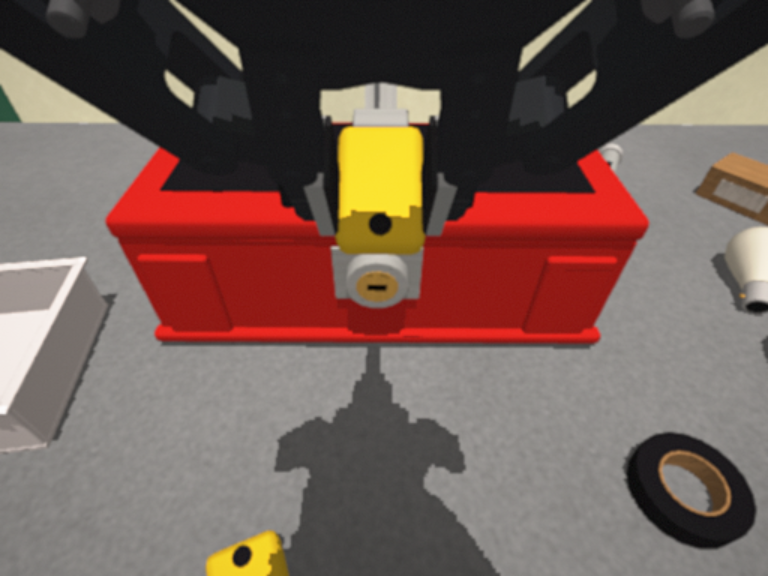

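```bash
cat > lock.py <<'E'
from h import *
def lock(C,im,guess=(497.5,137,80)):
    H=hsv(im).astype(int); h,s,v=H[...,0],H[...,1],H[...,2]
    g=w2pix(C,[guess])[0]; yy,xx=np.mgrid[:384,:512]; near=np.hypot(xx-g[0],yy-g[1])<25
    br=near&(h>10)&(h<26)&(s>90)&(v>70)
    c=blobs(cv2.morphologyEx(br.astype(np.uint8),cv2.MORPH_CLOSE,np.ones((7,7)))>0,50)[0]
    e=cv2.fitEllipse(c); print("plug ellipse",e)
    near2=np.hypot(xx-e[0][0],yy-e[0][1])<9
    w=np.where(near2,np.clip(110-v,0,None),0).astype(float); w[v>75]=0
    sl=np.array([(w*xx).sum(),(w*yy).sum()])/w.sum(); print("slot",sl)
    for n,p in (("plug",e[0]),("slot",sl)): print(n,pix2w(C,[p],80)[0].round(2))
if __name__=="__main__":
    C=cam("wrist"); im=cv2.imread("pics/w4raw.png")[:,:,::-1].copy(); lock(C,im)
    H=hsv(im).astype(int); red=((H[...,0]<6)|(H[...,0]>174))&(H[...,1]>140)
    for cols in (range(140,220,8),range(300,380,8)): # flipped picture: rail's board edge = lowest row in raw
        pts=[(x,np.where(red[:,x])[0].min()) for x in cols]; w=pix2w(C,pts,0); print(w[:,:2].round(1).tolist())
E
python3 lock.py
```

```text
plug ellipse ((260.02239990234375, 192.41307067871094), (19.372962951660156, 26.816402435302734), 90.86296844482422)
slot [260.08784017 191.75163624]
plug [499.39 139.27  80.  ]
slot [498.38 139.34  80.  ]
[[512.8, -15.6], [512.8, -5.2], [512.7, 5.1], [512.7, 15.5], [512.7, 25.8], [512.6, 36.2], [512.6, 46.5], [512.6, 56.8], [512.5, 67.2], [514.1, 77.3]]
[[513.8, 191.2], [513.8, 201.5], [513.7, 211.8], [513.7, 222.2], [513.7, 232.5], [513.6, 242.8], [513.6, 253.1], [513.6, 263.4], [513.5, 273.8], [513.5, 284.1]]
```

Run:
```python
from h import *
for f in ("w2","w4raw"):
    im=cv2.imread(f"pics/{f}.png")[:,:,::-1].copy(); H=hsv(im).astype(int)
    m=r.camera_info("wrist"); C=(m["K"],m["mount"][:3,:3],m["mount"][:3,3])
    Y=(H[...,0]>18)&(H[...,0]<34)&(H[...,1]>110)&(H[...,2]>60)
    for row in range(218,300,8):
        xs=np.where(Y[row,215:300])[0]+215
        if len(xs)>20:
            a=pix2w(C,[(xs.min()-.5,row),(xs.max()+.5,row)],-9); print(f,row,xs.min(),xs.max(),a[:,:2].round(1).tolist(),"mid",a[:,1].mean().round(2))
```

```text
w2 218 231 285 [[17.5, -12.9], [17.5, 13.8]] mid 0.47
w2 226 228 287 [[13.3, -14.5], [13.3, 14.9]] mid 0.22
w2 234 230 286 [[9.1, -13.6], [9.1, 14.5]] mid 0.47
w2 242 230 285 [[4.8, -13.7], [4.8, 14.2]] mid 0.22
w2 250 230 285 [[0.4, -13.8], [0.4, 14.3]] mid 0.22
w2 258 231 285 [[-4.1, -13.4], [-4.1, 14.4]] mid 0.47
w2 266 231 285 [[-8.6, -13.6], [-8.6, 14.5]] mid 0.47
w2 274 230 285 [[-13.2, -14.2], [-13.2, 14.6]] mid 0.21
w2 282 230 286 [[-17.9, -14.3], [-17.9, 15.2]] mid 0.47
w2 290 230 285 [[-22.7, -14.4], [-22.7, 14.9]] mid 0.2
w2 298 234 281 [[-27.5, -12.5], [-27.5, 12.9]] mid 0.2
w4raw 218 231 284 [[17.5, -12.9], [17.5, 13.3]] mid 0.23
w4raw 226 229 287 [[13.3, -14.0], [13.3, 14.9]] mid 0.47
w4raw 234 230 286 [[9.1, -13.6], [9.1, 14.5]] mid 0.47
w4raw 242 230 286 [[4.8, -13.7], [4.8, 14.7]] mid 0.47
w4raw 250 230 286 [[0.4, -13.8], [0.4, 14.8]] mid 0.47
w4raw 258 230 286 [[-4.1, -14.0], [-4.1, 14.9]] mid 0.47
w4raw 266 230 285 [[-8.6, -14.1], [-8.6, 14.5]] mid 0.21
w4raw 274 230 286 [[-13.2, -14.2], [-13.2, 15.1]] mid 0.47
w4raw 282 229 286 [[-17.9, -14.8], [-17.9, 15.2]] mid 0.21
w4raw 290 229 286 [[-22.7, -15.0], [-22.7, 15.4]] mid 0.2
w4raw 298 232 283 [[-27.5, -13.5], [-27.5, 13.9]] mid 0.2
```

Run:
```python
from h import *
go([410,139,110],[np.pi,0,np.pi-0.003])
```

```text
row [0.2253 0.0117 0.4404] [-0.0008  0.1647  0.0014]  rows needed 4.1
```

```bash
python3 -m inch '[[[0.225,0.012,0.44,-0.0008,0.1647,0.0014],[0.225,0.012,0.44,-0.0008,0.1647,0.0014],[0.225,0.012,0.44,-0.0008,0.1647,0.0014],[0.225,0.012,0.44,-0.0008,0.1647,0.0014],[0.225,0.012,0.44,-0.0008,0.1647,0.0014],[0.225,0.012,0.44,-0.0008,0.1647,0.0014],[0.225,0.012,0.44,-0.0008,0.1647,0.0014],[0.225,0.012,0.44,-0.0008,0.1647,0.0014]]]'  >/dev/null
python3 - <<'E'
from h import *
st(); go([425,138.95,77.8],[np.pi,0,np.pi-0.003])
E
```

```text
t 9.02 p [409.6 139.3 111.1] rpy [3.1414 0.0034 3.1393] q [ 0.33  0.23  2.14 -0.    0.77 -1.24] F [ 0.2 -0.8 -1.3] M [-0.01 -0.02  0.  ] op 0.319 g 80.1
row [-0.0766 -0.0015  0.1667] [0.0001 0.0011 0.0002]  rows needed 0.9
```

```bash
python3 -m inch '[[[-0.04,-0.001,0.16,0,0,0],[-0.077,-0.001,0.167,0,0,0],[-0.077,-0.001,0.167,0,0,0],[-0.077,-0.001,0.167,0,0,0],[-0.077,-0.001,0.167,0,0,0]]]'  >/dev/null
python3 - <<'E'
from h import *
st(); go([425,138.95,77.8],[np.pi,0,np.pi-0.003])
E
```

```text
t 9.43 p [426.4 139.8  79.2] rpy [3.1401 0.0034 3.1394] q [ 0.31  0.31  2.13  0.    0.7  -1.26] F [-0.5  0.4 -0.1] M [-0.02  0.04  0.06] op 0.319 g 80.1
row [ 0.0073 -0.0042  0.007 ] [0.0005 0.0011 0.0002]  rows needed 0.1
```

```bash
for i in 1 2 3 4; do python3 -m inch '[[[0,0,0,0,0,0]]]' | sed -n 2,3p | tr '\n' ' '; echo; done
python3 - <<'E'
from h import *
st(); go([425,138.95,77.8],[np.pi,0,np.pi-0.003])
E
```

```text
eef_pos: [426.6, 139.8, 79.2] tcp_rot: [3.14, 0.004, 3.139] 
eef_pos: [426.7, 139.8, 79.0] tcp_rot: [3.14, 0.004, 3.139] 
eef_pos: [426.6, 139.7, 78.7] tcp_rot: [3.14, 0.003, 3.139] 
eef_pos: [426.6, 139.6, 78.5] tcp_rot: [3.14, 0.003, 3.139] 
t 9.77 p [426.6 139.6  78.5] rpy [3.1401e+00 2.8000e-03 3.1391e+00] q [ 0.31  0.31  2.13  0.    0.7  -1.26] F [-0.4 -0.2 -0.7] M [ 0.02 -0.01 -0.02] op 0.323 g 80.1
row [ 0.0079 -0.0035  0.0035] [0.0005 0.0009 0.0002]  rows needed 0.0
```

```bash
python3 -m inch '[[[0,-0.003,0.001,0,0.0008,0],[0,-0.003,0.001,0,0.0008,0],[0,-0.003,0.001,0,0.0008,0],[0,-0.003,0.001,0,0.0008,0],[0,-0.003,0.001,0,0.0008,0],[0,-0.003,0.001,0,0.0008,0]]]' >/dev/null
python3 - <<'E'
from h import *
st(); go([425,138.95,77.8],[np.pi,0,np.pi-0.003])
E
```

```text
t 10.27 p [426.5 139.   77.9] rpy [ 3.1403e+00 -4.0000e-04  3.1391e+00] q [ 0.31  0.31  2.13  0.    0.7  -1.26] F [-0.9  0.2 -0.6] M [0.03 0.03 0.  ] op 0.325 g 80.1
row [ 0.0075 -0.0003  0.0006] [ 0.0004 -0.0001  0.0001]  rows needed 0.0
```

Good. Advance slowly 15 mm (tip ≈ 5 mm inside), watching force.

```bash
python3 -m inch '[[[-0.015,0,0,0,0,0],[-0.03,0,0,0,0,0],[-0.04,0,0,0,0,0],[-0.05,0,0,0,0,0],[-0.055,0,0,0,0,0],[-0.06,0,0,0,0,0],[-0.065,0,0,0,0,0]]]' ; python3 -m inch '[[[-0.01,0,0,0,0,0],[-0.02,0,0,0,0,0]]]';python3 -c "
from h import *
st()"
```

```text
clock: 10.85
eef_pos: [439.6, 139.0, 77.9]
tcp_rot: [3.14, -0.0, 3.139]
contact_force: [-0.2, 0.3, 0.0]
opening: 0.319
grasp_force: 80.1
clock: 11.02
eef_pos: [443.6, 139.0, 78.0]
tcp_rot: [3.14, -0.0, 3.139]
contact_force: [0.5, -0.6, -0.1]
opening: 0.322
grasp_force: 80.1
t 11.02 p [443.6 139.   78. ] rpy [ 3.1403e+00 -3.0000e-04  3.1392e+00] q [ 0.3   0.33  2.09  0.    0.72 -1.27] F [ 0.5 -0.6 -0.1] M [ 0.06 -0.02 -0.07] op 0.322 g 80.1
```

```bash
python3 -m inch '[[[-0.02,0,0,0,0,0],[-0.04,0,0,0,0,0],[-0.055,0,0,0,0,0],[-0.065,0,0,0,0,0],[-0.075,0,0,0,0,0],[-0.08,0,0,0,0,0]]]' ; python3 -m inch '[[[-0.005,0,0,0,0,0],[-0.01,0,0,0,0,0]]]'; python3 -m inch '[[[-0.005,0,0,0,0,0],[-0.01,0,0,0,0,0]]]'
```

```text
clock: 11.52
eef_pos: [459.8, 138.9, 77.9]
tcp_rot: [3.14, -0.0, 3.139]
contact_force: [1.0, 0.2, 0.0]
opening: 0.319
grasp_force: 80.1
clock: 11.68
eef_pos: [461.0, 138.9, 77.8]
tcp_rot: [3.14, -0.002, 3.139]
contact_force: [-4.4, 1.0, 1.6]
opening: 0.319
grasp_force: 80.2
clock: 11.85
eef_pos: [461.1, 138.8, 77.5]
tcp_rot: [3.141, -0.005, 3.139]
contact_force: [-10.9, 3.9, 5.0]
opening: 0.32
grasp_force: 80.8
```

```bash
python3 -m inch '[[[0.003,0,0,0,0,0],[0.003,0,0,0,0,0],[0.003,0,0,0,0,0],[0.003,0.001,0,-0.016,0,0],[0.003,0.001,0,-0.032,0,0],[0.003,0.002,0,-0.064,0,0],[0.003,0.003,-0.001,-0.095,0,0],[0.003,0.004,-0.001,-0.127,0,0]]]';  python3 -m inch '[[[0,0,0,0,0,0],[0,0,0,0,0,0]]]'; python3 -c "
from h import *
st()"
```

```text
clock: 12.52
eef_pos: [461.1, 140.4, 78.3]
tcp_rot: [2.746, -0.002, -3.142]
contact_force: [-12.6, -0.0, -2.1]
opening: 0.323
grasp_force: 79.9
clock: 12.68
eef_pos: [461.0, 139.4, 77.7]
tcp_rot: [2.749, -0.006, 3.137]
contact_force: [-5.4, 4.7, 4.2]
opening: 0.32
grasp_force: 80.4
t 12.68 p [461.  139.4  77.7] rpy [ 2.7492 -0.0062  3.137 ] q [ 0.01  0.38  2.11  0.6   0.75 -2.01] F [-5.4  4.7  4.2] M [0.67 0.7  0.7 ] op 0.320 g 80.4
```

```bash
python3 -m inch '[[[0,0.001,0,-0.02,0,0],[0,0.001,0,-0.04,0,0],[0,0.002,0,-0.06,0,0],[0,0.003,0,-0.08,0,0],[0,0.003,0,-0.08,0,0]]]';  python3 -c "
from h import *
st()"
```

```text
clock: 13.1
eef_pos: [461.0, 140.1, 77.6]
tcp_rot: [2.496, -0.006, 3.139]
contact_force: [-5.4, 2.4, 8.0]
opening: 0.319
grasp_force: 80.7
t 13.10 p [461.  140.1  77.6] rpy [ 2.4961 -0.0061  3.1392] q [-0.15  0.47  2.12  0.87  0.89 -2.39] F [-5.4  2.4  8. ] M [0.87 0.37 0.69] op 0.319 g 80.7
```

```bash
python3 -m inch '[[[0,0.001,0,-0.02,0,0],[0,0.001,0,-0.04,0,0],[0,0.002,0,-0.06,0,0],[0,0.003,0,-0.076,0,0],[0,0.003,0,-0.076,0,0],[0,0.003,0,-0.076,0,0]]]';  python3 - <<'E'
from h import *
st(); C,im=frame("top"); cv2.imwrite("pics/t1.png",cv2.resize(im[130:290,100:320,::-1],(660,480)))
E
```

```text
clock: 13.6
eef_pos: [461.0, 140.9, 78.0]
tcp_rot: [2.262, -0.006, 3.141]
contact_force: [-5.7, -1.3, 4.4]
opening: 0.324
grasp_force: 80.8
t 13.60 p [461.  140.9  78. ] rpy [ 2.2615 -0.0065  3.1411] q [-0.26  0.59  2.1   1.01  1.07 -2.63] F [-5.7 -1.3  4.4] M [-0.07  0.39  0.77] op 0.324 g 80.8
```

```bash
python3 -m inch '[[[0,0,0,0,0,0],[0,0,0,0,0,0],[0,0,0,0,0,0],[0,0,0,0,0,0]]]' 0 20 | grep -E "force|open"; python3 -m inch '[[[0,0,-0.1,0,0,0],[0,0,-0.25,0,0,0],[0,0,-0.45,0,0,0],[0,0,-0.65,0,0,0],[0,0,-0.8,0.1,0,0],[0,0,-0.8,0.2,0,0],[0,0,-0.8,0.28,0,0],[0,0,-0.8,0.28,0,0]]]'
python3 - <<'E'
from h import *
st(); C,im=frame("wrist"); cv2.imwrite("pics/w5.png",im[::-1,::-1,::-1]); go([440,139,240],[np.pi,0.3,np.pi])
E
```

```text
contact_force: [-0.6, 0.1, 2.0]
opening: 0.503
grasp_force: 0.0
clock: 14.65
eef_pos: [464.0, 15.9, 181.9]
tcp_rot: [2.767, 0.003, 3.136]
contact_force: [-1.5, -0.0, -0.2]
opening: 0.494
grasp_force: 0.0
t 14.65 p [464.   15.9 181.9] rpy [2.7672 0.0033 3.1359] q [-0.24  0.21  2.02  0.43  1.04 -2.04] F [-1.5 -0.  -0.2] M [-0.2   0.02  0.05] op 0.494 g 0.0
row [ 0.1228  0.6677 -0.0492] [ 0.1156 -0.0928 -0.0187]  rows needed 3.8
```

View pics/w5.png

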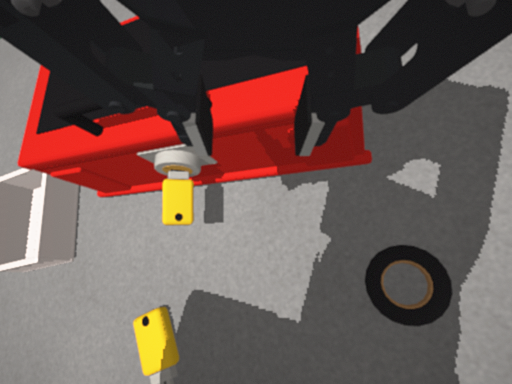

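```bash
python3 -m inch '[[[0.12,0.66,-0.1,0.119,0,0],[0.12,0.66,-0.1,0.119,0,0],[0.12,0.66,-0.1,0.119,0,0],[0.12,0.66,-0.1,0.119,0,0],[0.12,0.66,-0.1,0.119,0,0]]]' 1 >/dev/null; python3 -m inch '[[[0,0,0,0,0,0.3],[0,0,0,0,0,0.3],[0,0,0,0,0,0.3],[0,0,0,0,0,0.3],[0,0,0,0,0,0.3],[0,0,0,0,0,0.3],[0,0,0,0,0,0.3],[0,0,0,0,0,0.3]]]' >/dev/null
python3 - <<'E'
from h import *
st();  go([530,138,225],[np.pi,0,np.pi/2])
E
```

```text
t 15.78 p [438.5 132.5 247.8] rpy [ 3.1397 -0.0081  2.1902] q [ 0.28  0.07  1.96  0.01  1.12 -0.34] F [-0.3  0.6 -0.6] M [-0.03  0.03 -0.  ] op 1.000 g 0.0
row [-0.2442  0.3882  0.1125] [-0.0002 -0.0027  0.1972]  rows needed 5.0
```

```bash
python3 -m inch '[[[-0.244,0.388,0.11,0,-0.0027,0.197],[-0.244,0.388,0.11,0,-0.0027,0.197],[-0.244,0.388,0.11,0,-0.0027,0.197],[-0.244,0.388,0.11,0,-0.0027,0.197],[-0.244,0.388,0.11,0,-0.0027,0.197],[-0.244,0.388,0.11,0,-0.0027,0.197],[-0.244,0.388,0.11,0,-0.0027,0.197]]]' 1 >/dev/null
python3 - <<'E'
from h import *
st(); C,im=frame("top"); v=hsv(im)[...,2]; H=hsv(im)
cv2.imwrite("pics/t2.png",cv2.resize(im[130:290,100:320,::-1],(660,480)))
C,im=frame("wrist"); cv2.imwrite("pics/w6.png",im[:,:,::-1])
print("handle px",w2pix(C,[[530,78,166],[530,138,166],[530,198,166]]).round())
go([530,138,150],[np.pi,0,np.pi/2])
E
```

```text
t 16.37 p [530.  138.5 225.5] rpy [-3.1412e+00  6.0000e-04  1.5819e+00] q [ 0.25  0.24  1.81 -0.    1.1   0.24] F [-0.9  0.4 -0.6] M [ 0.03  0.04 -0.  ] op 0.998 g 0.0
handle px [[257. 280.]
 [258. 208.]
 [259. 123.]]
row [-0.0026 -0.0005  0.3794] [0.0002 0.0002 0.0035]  rows needed 1.8
```

View pics/w6.png

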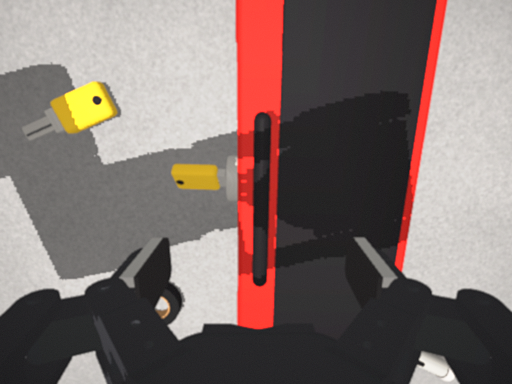

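```bash
python3 -m inch '[[[0,0.005,0.15,0,0,0],[0,0.005,0.28,0,0,0],[0,0.005,0.35,0,0,0],[0,0.005,0.385,0,0,0],[0,0.005,0.385,0,0,0]]]' 1 ; python3 -m inch '[[[0,0,0,0,0,0],[0,0,0,0,0,0],[0,0,0,0,0,0],[0,0,0,0,0,0],[0,0,0,0,0,0],[0,0,0,0,0,0],[0,0,0,0,0,0],[0,0,0,0,0,0]]]' -1 40; python3 -m inch '[[[0,0,0,0,0,0],[0,0,0,0,0,0],[0,0,0,0,0,0]]]'
```

```text
clock: 16.88
eef_pos: [530.4, 138.3, 147.7]
tcp_rot: [-3.14, 0.001, 1.58]
contact_force: [-0.2, -0.2, -0.0]
opening: 0.999
grasp_force: 0.0
clock: 17.55
eef_pos: [532.0, 138.6, 149.5]
tcp_rot: [3.139, 0.001, 1.578]
contact_force: [1.0, -1.7, 3.2]
opening: 0.126
grasp_force: 39.1
clock: 17.8
eef_pos: [532.0, 138.6, 149.5]
tcp_rot: [3.139, 0.001, 1.578]
contact_force: [1.6, -0.3, 5.2]
opening: 0.123
grasp_force: 39.3
```

```bash
python3 -m inch '[[[0,0.031,-0.065,0,0,0],[0,0.068,-0.126,0,0,0],[0,0.112,-0.182,0,0,0],[0,0.161,-0.235,0,0,0],[0,0.161,-0.235,0,0,0]]]' -1 30; python3 -m inch '[[[0,0.054,-0.047,0,0,0],[0,0.112,-0.089,0,0,0],[0,0.174,-0.125,0,0,0],[0,0.24,-0.154,0,0,0],[0,0.24,-0.154,0,0,0]]]' -1 30;  python3 -m inch '[[[0,0.068,-0.022,0,0,0],[0,0.138,-0.038,0,0,0],[0,0.209,-0.047,0,0,0],[0,0.281,-0.048,0,0,0],[0,0.281,-0.048,0,0,0]]]' -1 30
```

```text
clock: 18.22
eef_pos: [562.6, 138.5, 196.8]
tcp_rot: [-3.139, 0.002, 1.578]
contact_force: [-9.3, -2.5, 9.0]
opening: 0.126
grasp_force: 37.8
clock: 18.63
eef_pos: [612.0, 138.5, 228.3]
tcp_rot: [-3.142, 0.002, 1.578]
contact_force: [-5.9, -5.2, 16.9]
opening: 0.125
grasp_force: 39.2
clock: 19.05
eef_pos: [669.0, 138.4, 236.4]
tcp_rot: [3.141, 0.003, 1.578]
contact_force: [1.1, -4.9, 6.0]
opening: 0.125
grasp_force: 39.7
```

```bash
python3 -m inch '[[[0,0.071,0.005,0,0,0],[0,0.141,0.018,0,0,0],[0,0.21,0.038,0,0,0],[0,0.277,0.065,0,0,0],[0,0.277,0.065,0,0,0],[0,0.277,0.065,0,0,0]]]' -1 30; python3 -m inch '[[[0,0,0,0,0,0],[0,0,0,0,0,0],[0,0,0,0,0,0]]]' 0 20; python3 -m inch '[[[0,0,-0.2,0,0,0],[0,0,-0.4,0,0,0],[0,0,-0.5,0,0,0],[0,-0.4,-0.5,0,0,0],[0,-0.8,-0.5,0,0,0],[0,-1,-0.5,0,0,0],[0,-1,-0.5,0,0,0],[0,-1,-0.5,0,0,0]]]' 1
python3 - <<'E'
from h import *
st(); C,im=frame("top","t3")
C,im2=frame("wrist"); cv2.imwrite("pics/tw.png",np.vstack([im[90:330,100:480],cv2.resize(im2,(380,285))])[:,:,::-1])
E
```

```text
clock: 19.55
eef_pos: [723.5, 138.7, 222.4]
tcp_rot: [3.141, 0.003, 1.578]
contact_force: [2.1, -5.6, -0.1]
opening: 0.125
grasp_force: 40.2
clock: 19.8
eef_pos: [722.5, 140.3, 223.1]
tcp_rot: [-3.141, 0.001, 1.578]
contact_force: [-0.1, 0.3, 0.4]
opening: 0.5
grasp_force: 0.0
clock: 20.47
eef_pos: [519.6, 138.7, 323.1]
tcp_rot: [-3.141, 0.001, 1.579]
contact_force: [0.0, 0.2, 0.3]
opening: 1.003
grasp_force: 0.0
t 20.47 p [519.6 138.7 323.1] rpy [-3.1415e+00  7.0000e-04  1.5785e+00] q [ 0.26  0.14  1.71 -0.    1.3   0.25] F [0.  0.2 0.3] M [ 0.03 -0.01 -0.01] op 1.003 g 0.0
```

View pics/tw.png

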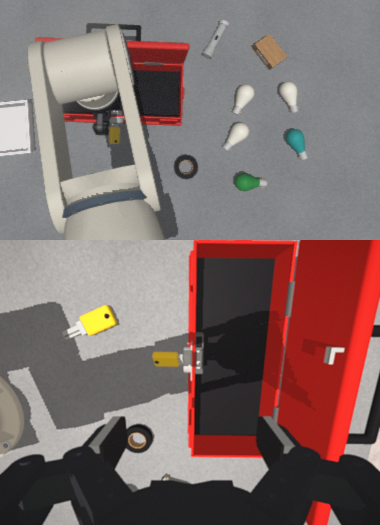

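```bash
cat > bulbs.py <<'E'
from h import *
def bulbs(C,im,zg=25,roi=None):
    H=hsv(im).astype(int); m=(H[...,1]<60)&(H[...,2]>175)
    if roi is not None: m&=roi
    out=[]
    for c in blobs(m,120):
        k=np.zeros(m.shape,np.uint8); cv2.drawContours(k,[c],-1,1,-1)
        d=cv2.distanceTransform(k,cv2.DIST_L2,5); ys,xs=np.where(d>d.max()-1); g=np.array([xs.mean(),ys.mean()])
        pts=c.reshape(-1,2).astype(float); far=pts[np.argsort(-np.hypot(*(pts-g).T))[:5]].mean(0)
        G=pix2w(C,[g],zg)[0]; F=pix2w(C,[far],12)[0]; a=G-F
        out.append((G,np.degrees(np.arctan2(a[1],a[0])),np.hypot(a[0],a[1]),d.max(),cv2.contourArea(c)))
    return out
def show(C,im,**k):
    for G,az,L,rr,A in bulbs(C,im,**k): print("globe",G[:2].round(1),"az %.0f len %.0f r_px %.1f area %.0f"%(az,L,rr,A))
if __name__=="__main__":
    C=cam("top"); im=cv2.imread("pics/t3.png")[:,:,::-1].copy(); roi=np.zeros((384,512),bool); roi[150:260,300:440]=1; show(C,im,roi=roi)
    go([485,-205,160],[np.pi,0,np.radians(154)])
E
python3 bulbs.py
```

```text
globe [ 490.2 -213.1] az -40 len 60 r_px 7.6 area 264
globe [ 600.4 -230. ] az -26 len 59 r_px 7.4 area 258
globe [ 613.9 -356.5] az 19 len 58 r_px 7.6 area 247
row [-1.7161 -0.1784  0.8196] [-0.0005  0.     -0.3528]  rows needed 9.2
```

```bash
python3 -m inch '[[[-0.9,-0.1,0.2,0,0,-0.3],[-0.9,-0.1,0.2,0,0,-0.3],[-0.9,-0.1,0.2,0,0,-0.3],[-0.9,-0.1,0.2,0,0,-0.3],[-0.9,-0.1,0.2,0,0,-0.3],[-0.9,-0.1,0.2,0,0,-0.3],[-0.9,-0.1,0.2,0,0,-0.3],[-0.9,-0.1,0.2,0,0,-0.3]]]' 1 20 >/dev/null; python3 -c "
from h import *
st(); go([485,-209,180],[np.pi,0,np.radians(143)])"
```

```text
t 21.23 p [504.5 -42.3 283.4] rpy [3.1416e+00 1.2000e-03 2.5254e+00] q [-0.09  0.12  1.82 -0.    1.2  -1.04] F [-0.1 -0.2 -0.1] M [ 0.   -0.03  0.04] op 0.998 g 0.0
row [-0.4016 -0.7367  0.5176] [0.     0.0004 0.0094]  rows needed 4.7
```

```bash
python3 -m inch '[[[-0.4,-0.735,0.515,0,0,0],[-0.4,-0.735,0.515,0,0,0],[-0.4,-0.735,0.515,0,0,0],[-0.4,-0.735,0.515,0,0,0],[-0.4,-0.735,0.515,0,0,0],[-0.4,-0.735,0.515,0,0,0]]]' >/dev/null
cat > wb.py <<'E'
from bulbs import *
def look(save=None,zg=25):
    st(); C,im=frame("wrist",save); roi=np.ones((384,512),bool); roi[300:]=0
    show(C,im,zg=zg,roi=roi)
if __name__=="__main__":
    import sys; look(sys.argv[1])
E
python3 wb.py w7
```

```text
t 21.73 p [ 482.2 -210.9  177.5] rpy [-3.1396e+00 -2.0000e-03  2.5181e+00] q [-0.41  0.26  1.89 -0.    0.99 -1.36] F [-0.9  0.6 -0.1] M [-0.01 -0.04  0.03] op 0.998 g 0.0
globe [ 626.8 -237.8] az 71 len 12 r_px 4.4 area 190
globe [ 349.8 -277.5] az 43 len 5 r_px 5.6 area 154
globe [ 493. -194.] az -28 len 12 r_px 4.0 area 120
```

View pics/w7.png

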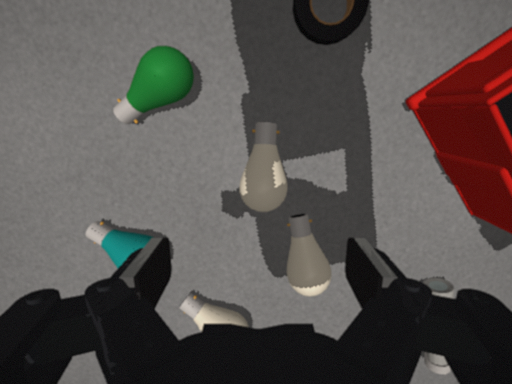

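Run:
```python
from h import *
C=cam("wrist")
for n,g,c in (("A",(263.5,187),(265,128)),("B",(308.5,271),(301,220))):
    G=pix2w(C,[g],25)[0];F=pix2w(C,[c],14)[0];a=G-F; print(n,G.round(1),F.round(1),np.degrees(np.arctan2(a[1],a[0])),np.hypot(*a[:2]))
    if n=="A": az=np.arctan2(a[1],a[0]); go([G[0],G[1],7],[np.pi,0,az+np.pi])
```

```text
A [ 494.6 -210.3   25. ] [ 447.  -174.3   14. ] -37.14558805487012 59.73293035173803
row [-0.0517  0.0307  0.8594] [-0.0003 -0.0005  0.0077]  rows needed 4.1
B [ 604.9 -226.2   25. ] [ 552.8 -200.    14. ] -26.648128761603836 58.32218539332561
```

```bash
python3 -m inch '[[[-0.05,0.03,0.2,0,0,0.0077],[-0.05,0.03,0.4,0,0,0.0077],[-0.05,0.03,0.6,0,0,0.0077],[-0.05,0.03,0.75,0,0,0.0077],[-0.05,0.03,0.83,0,0,0.0077],[-0.05,0.03,0.855,0,0,0.0077],[-0.05,0.03,0.855,0,0,0.0077]]]' 1 20; python3 -m inch '[[[0,0,0,0,0,0],[0,0,0,0,0,0],[0,0,0,0,0,0],[0,0,0,0,0,0],[0,0,0,0,0,0],[0,0,0,0,0,0],[0,0,0,0,0,0],[0,0,0,0,0,0]]]' -1 22;python3 -c "
from h import *
st()"
```

```text
clock: 22.37
eef_pos: [495.8, -207.9, 9.1]
tcp_rot: [-3.141, -0.0, 2.497]
contact_force: [-0.6, 0.6, 0.6]
opening: 1.001
grasp_force: 0.0
clock: 23.03
eef_pos: [496.9, -209.4, 11.2]
tcp_rot: [3.141, 0.004, 2.496]
contact_force: [-0.3, -0.8, 6.8]
opening: 0.573
grasp_force: 21.7
t 23.03 p [ 496.9 -209.4   11.2] rpy [3.1411 0.0041 2.4962] q [-0.4   0.53  1.97 -0.    0.64 -1.33] F [-0.3 -0.8  6.8] M [0.01 0.16 0.01] op 0.573 g 21.7
```

```bash
python3 -m inch '[[[0,0,-0.1,0,0,0],[0,0,-0.25,0,0,0],[0,0,-0.45,0,0,0],[0,0,-0.65,0,0,0],[0,0,-0.8,0,0,0],[0,0,-0.8,0,0,0]]]'
python3 - <<'E'
from h import *
st(); go([540,50,175],[np.pi,0,np.pi]);go([600,243,175],[np.pi,0,np.pi])
E
```

```text
clock: 23.53
eef_pos: [499.2, -210.2, 176.8]
tcp_rot: [3.139, 0.012, 2.496]
contact_force: [2.0, -0.3, -1.2]
opening: 0.569
grasp_force: 23.3
t 23.53 p [ 499.2 -210.2  176.8] rpy [3.139  0.0122 2.4962] q [-0.4   0.28  1.87 -0.    0.98 -1.33] F [ 2.  -0.3 -1.2] M [-0.02 -0.09  0.02] op 0.569 g 23.3
row [0.6196 1.1622 0.0046] [-0.0005  0.004  -0.2054]  rows needed 6.3
row [0.9603 2.1136 0.0029] [-0.0005  0.004  -0.2054]  rows needed 11.1
```

```bash
python3 -m inch '[[[0.1,0.16,0,0,0,-0.03],[0.25,0.35,0,0,0,-0.06],[0.4,0.6,0,0,0,-0.1],[0.5,0.8,0,0,0,-0.13],[0.52,1,0,0,0,-0.16],[0.52,1,0,0,0,-0.19],[0.52,1,0,0.0005,0.004,-0.205],[0.52,1,0,0,0.004,-0.205]]]'
python3 - <<'E'
from h import *
st(); go([600,243,175],[np.pi,0,np.pi])
E
```

```text
clock: 24.2
eef_pos: [533.3, 15.2, 169.7]
tcp_rot: [3.138, -0.01, -3.138]
contact_force: [0.5, -1.4, -0.2]
opening: 0.565
grasp_force: 23.3
t 24.20 p [533.3  15.2 169.7] rpy [ 3.1384 -0.0104 -3.138 ] q [ 0.02  0.29  1.88  0.    0.98 -1.55] F [ 0.5 -1.4 -0.2] M [-0.03 -0.09  0.04] op 0.565 g 23.3
row [-0.3375  1.1381 -0.0266] [ 0.001  -0.0033  0.0012]  rows needed 5.7
```

```bash
python3 -m inch '[[[-0.05,0.15,-0.02,0,-0.003,0],[-0.12,0.35,-0.02,0,-0.003,0],[-0.2,0.55,-0.02,0,-0.003,0],[-0.27,0.75,-0.02,0,-0.003,0],[-0.33,0.9,-0.02,0,-0.003,0],[-0.33,0.98,-0.02,0,-0.003,0],[-0.33,0.98,-0.02,0,-0.003,0]]]'
python3 - <<'E'
from h import *
st(); go([600,243,48],[np.pi,0,np.pi])
E
```

```text
clock: 24.78
eef_pos: [599.2, 211.9, 173.1]
tcp_rot: [3.138, -0.001, 3.14]
contact_force: [0.0, -1.1, 0.3]
opening: 0.567
grasp_force: 23.3
t 24.78 p [599.2 211.9 173.1] rpy [ 3.1377e+00 -9.0000e-04  3.1404e+00] q [ 0.34  0.43  1.66  0.    1.05 -1.24] F [ 0.  -1.1  0.3] M [-0.02  0.05 -0.01] op 0.567 g 23.3
row [-0.0042  0.153   0.6263] [ 0.0012 -0.0003 -0.0004]  rows needed 3.1
```

```bash
python3 -m inch '[[[0,0.1,0.05,0,0,0],[0,0.15,0.2,0,0,0],[0,0.153,0.35,0,0,0],[0,0.153,0.48,0,0,0],[0,0.153,0.57,0,0,0],[0,0.153,0.61,0,0,0],[0,0.153,0.627,0,0,0],[0,0.153,0.627,0,0,0]]]'; python3 -m inch '[[[0,0,0.003,0,0,0],[0,0,0.003,0,0,0],[0,0,0.003,0,0,0]]]'
```

```text
clock: 25.45
eef_pos: [598.7, 239.4, 48.0]
tcp_rot: [3.139, -0.002, 3.139]
contact_force: [0.9, 0.0, -0.8]
opening: 0.567
grasp_force: 23.4
clock: 25.7
eef_pos: [599.7, 240.7, 48.8]
tcp_rot: [3.138, 0.001, 3.14]
contact_force: [0.8, -0.2, -0.7]
opening: 0.568
grasp_force: 23.4
```

```bash
python3 -m inch '[[[0,0,0,0,0,0],[0,0,0,0,0,0],[0,0,0,0,0,0],[0,0,0,0,0,0]]]' 0.5; python3 -m inch '[[[0,0,-0.1,0,0,0],[0,0,-0.3,0,0,0],[0,0,-0.5,0,0,0],[0,0,-0.7,0,0,0],[0,0,-0.8,0,0,0],[0,0,-0.8,0,0,0]]]' | head -2
python3 - <<'E'
from h import *
st(); C,im=frame("wrist","w8"); frame("top","t4")
go([590,-200,200],[np.pi,0,np.radians(153.4)])
E
```

```text
clock: 26.03
eef_pos: [599.0, 240.6, 47.6]
tcp_rot: [3.139, -0.001, 3.141]
contact_force: [0.7, -1.1, 0.8]
opening: 0.746
grasp_force: 0.0
clock: 26.53
eef_pos: [602.0, 241.2, 213.6]
t 26.53 p [602.  241.2 213.6] rpy [3.1353 0.0072 3.1405] q [ 0.38  0.4   1.6   0.    1.13 -1.19] F [ 0.6 -0.  -0.5] M [ 0.03 -0.01  0.  ] op 0.745 g 0.0
row [ 0.0445 -2.2011  0.0331] [ 0.0011 -0.0002  0.1474]  rows needed 10.6
```

View pics/w8.png

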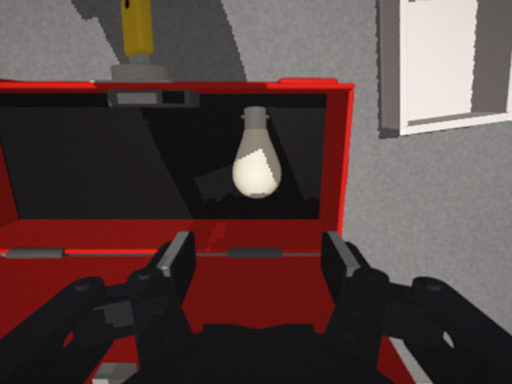

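```bash
python3 -m inch '[[[0,-0.15,0,0,0,0],[0,-0.35,0,0,0,0],[0,-0.55,0,0,0,0],[0,-0.75,0,0,0,0],[0.02,-1,0,0,0,0.03],[0.02,-1,0,0,0,0.06],[0.02,-1,0,0,0,0.08]]]' 1 20 | head -2;  python3 -m inch '[[[0,-0.18,0,0,0,0.01],[0,-0.4,0,0,0,0.03],[0,-0.6,0,0,0,0.05],[0,-0.8,0,0,0,0.06],[0,-1,0,0,0,0.067],[0,-1,0,0,0,0.067],[0,-1,0,0,0,0.067]]]' |head -2
python3 - <<'E'
from bulbs import *
st(); C,im=frame("top","t5"); roi=np.zeros((384,512),bool); roi[140:260,300:440]=1; show(C,im,roi=roi)
C,im=frame("wrist","w9"); print(w2pix(C,[[603,-228,25],[610,-356,25]]))
cv2.imwrite("pics/w9m.png",im[:,:,::-1])
E
```

```text
clock: 27.22
eef_pos: [593.2, 36.8, 204.6]
clock: 27.8
eef_pos: [543.3, -155.2, 204.4]
t 27.80 p [ 543.3 -155.2  204.4] rpy [ 3.1401 -0.0057  2.675 ] q [-0.28  0.29  1.79  0.    1.07 -1.39] F [-0.4  0.2 -1.1] M [-0.    0.03  0.02] op 1.005 g 0.0
globe [ 662.  -315.1] az -31 len 324 r_px 23.2 area 4220
globe [ 477.5 -407.8] az 175 len 236 r_px 6.4 area 1088
globe [ 399.8 -270.9] az 82 len 65 r_px 5.8 area 212
[[224.18298781 243.38489307]
 [137.11001146 289.93122581]]
```

View pics/w9.png

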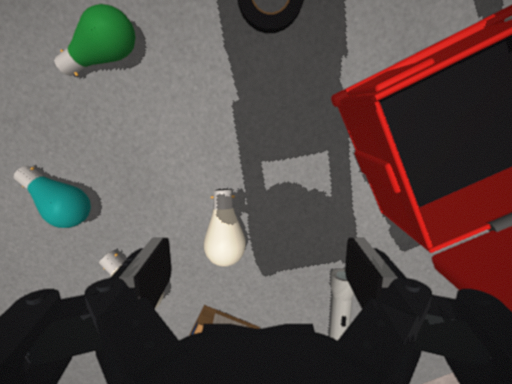

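Run:
```python
from h import *
C=cam("wrist"); G=pix2w(C,[(224.5,242)],25)[0];F=pix2w(C,[(223,193)],14)[0];a=G-F; az=np.arctan2(a[1],a[0]); print(G,F,np.degrees(az),np.hypot(*a[:2]))
go([G[0],G[1],9],[np.pi,0,az+np.pi])
```

```text
[ 602.3187333  -226.02462078   25.        ] [ 549.9847234  -201.18995496   14.        ] -25.386285841944886 57.92762051174524
row [-0.4276 -0.1987  0.9773] [ 0.0007 -0.0016 -0.0064]  rows needed 5.2
```

```bash
python3 -m inch '[[[-0.2,-0.1,0,0,0,0],[-0.42,-0.195,0.1,0,-0.0015,-0.006],[-0.427,-0.198,0.3,0,-0.0015,-0.006],[-0.427,-0.198,0.5,0,-0.0015,-0.006],[-0.427,-0.198,0.7,0,-0.0015,-0.006],[-0.427,-0.198,0.85,0,-0.0015,-0.006],[-0.427,-0.198,0.94,0,-0.0015,-0.006],[-0.427,-0.198,0.977,0,-0.0015,-0.006]]]' 1 20; python3 -m inch '[[[0,0,0,0,0,0],[0,0,0,0,0,0],[0,0,0,0,0,0],[0,0,0,0,0,0],[0,0,0,0,0,0],[0,0,0,0,0,0],[0,0,0,0,0,0],[0,0,0,0,0,0]]]' -1 22;python3 -m inch '[[[0,0,-0.1,0,0,0],[0,0,-0.25,0,0,0],[0,0,-0.45,0,0,0],[0,0,-0.65,0,0,0],[0,0,-0.8,0,0,0],[0,0,-0.8,0,0,0]]]'
python3 - <<'E'
from h import *
go([600,135,175],[np.pi,0,np.pi])
E
```

```text
clock: 28.57
eef_pos: [601.3, -223.7, 6.2]
tcp_rot: [3.14, -0.004, 2.7]
contact_force: [-0.1, 0.6, -0.5]
opening: 0.998
grasp_force: 0.0
clock: 29.23
eef_pos: [604.8, -226.8, 12.3]
tcp_rot: [3.139, 0.005, 2.697]
contact_force: [1.1, 2.7, 7.6]
opening: 0.571
grasp_force: 23.1
clock: 29.73
eef_pos: [606.4, -228.3, 178.4]
tcp_rot: [3.139, 0.013, 2.697]
contact_force: [1.4, -1.2, 0.4]
opening: 0.568
grasp_force: 23.2
row [0.8097 1.6262 0.0109] [-1.000e-04  4.300e-03 -1.414e-01]  rows needed 8.7
```

```bash
python3 -m inch '[[[0.1,0.12,0,0,0,-0.02],[0.2,0.3,0,0,0,-0.04],[0.3,0.48,0,0,0,-0.07],[0.38,0.65,0,0,0,-0.1],[0.45,0.82,0,0,0,-0.12],[0.48,0.95,0,0,0.004,-0.14],[0.5,1,0,0,0.004,-0.141],[0.5,1,0,0,0.004,-0.141]]]'
python3 - <<'E'
from h import *
st(); go([600,135,175],[np.pi,0,np.pi])
E
```

```text
clock: 30.4
eef_pos: [598.6, -1.0, 170.7]
tcp_rot: [3.138, -0.009, -3.141]
contact_force: [-1.2, 0.1, -0.4]
opening: 0.566
grasp_force: 23.2
t 30.40 p [598.6  -1.  170.7] rpy [ 3.1377 -0.0091 -3.1409] q [-0.01  0.38  1.74  0.    1.03 -1.58] F [-1.2  0.1 -0.4] M [ 0.    0.01 -0.03] op 0.566 g 23.2
row [-0.0073  0.6803 -0.0189] [ 0.0012 -0.0029  0.0002]  rows needed 3.3
```

```bash
python3 -m inch '[[[0,0.15,-0.01,0,-0.003,0],[0,0.35,-0.01,0,-0.003,0],[0,0.55,-0.01,0,-0.003,0],[0,0.65,-0.01,0,-0.003,0],[0,0.68,0.1,0,-0.003,0],[0,0.68,0.25,0,-0.003,0],[0,0.68,0.4,0,-0.003,0],[0,0.68,0.5,0,-0.003,0]]]' |head -2;python3 -m inch '[[[0,0,0,0,0,0],[0,0,0,0,0,0]]]'
python3 - <<'E'
from h import *
st(); go([600,135,47],[np.pi,0,np.pi])
E
```

```text
clock: 31.07
eef_pos: [597.5, 131.8, 69.2]
clock: 31.23
eef_pos: [597.3, 131.7, 70.1]
tcp_rot: [3.139, -0.002, 3.138]
contact_force: [-0.0, -0.9, -1.0]
opening: 0.568
grasp_force: 23.3
t 31.23 p [597.3 131.7  70.1] rpy [ 3.1389e+00 -1.9000e-03  3.1383e+00] q [ 0.21  0.52  1.78  0.    0.84 -1.36] F [-0.  -0.9 -1. ] M [-0.01  0.02 -0.03] op 0.568 g 23.3
row [-0.0139  0.0164  0.1156] [ 0.0009 -0.0006 -0.001 ]  rows needed 0.6
```

```bash
python3 -m inch '[[[0,0.01,0.05,0,0,0],[0,0.01,0.09,0,0,0],[0,0.01,0.11,0,0,0],[0,0.01,0.115,0,0,0],[0,0.01,0.115,0,0,0]]]'; python3 -m inch '[[[0,0,0,0,0,0],[0,0,0,0,0,0],[0,0,0,0,0,0],[0,0,0,0,0,0]]]' 0.5 |tail -3; python3 -m inch '[[[0,0,-0.1,0,0,0],[0,0,-0.3,0,0,0],[0,0,-0.5,0,0,0],[0,0,-0.7,0,0,0],[0,0,-0.8,0,0,0],[0,0,-0.8,0,0,0]]]' | head -2;  python3 -m inch '[[[0,-0.2,0,0,0,0],[0,-0.4,0,0,0,0],[0,-0.6,0,0,0,0],[0,-0.8,0,0,0,0],[0,-1,0,0,0,0],[0,-1,0,0,0,0],[0,-1,0,0,0,0]]]' 1 20 | head -2
python3 -m inch '[[[0.02,-0.2,0,0,0,0],[0.04,-0.4,0,0,0,0],[0.06,-0.6,0,0,0,0],[0.08,-0.8,0,0,0,0],[0.1,-1,0,0,0,0],[0.1,-1,0,0,0,0],[0.1,-1,0,0,0,0]]]' 1 20 | head -2
python3 - <<'E'
from bulbs import *
st(); C,im=frame("top","t6"); roi=np.zeros((384,512),bool); roi[140:260,100:440]=1; show(C,im,roi=roi)
C,im=frame("wrist","w10"); print(w2pix(C,[[610,-356,25]]))
cv2.imwrite("pics/w10m.png",cv2.resize(np.hstack([im,frame("top")[1]]),(800,300))[:,:,::-1])
E
```

```text
clock: 31.65
eef_pos: [597.5, 135.1, 48.1]
tcp_rot: [3.138, -0.0, 3.14]
contact_force: [-0.3, 0.3, -0.8]
opening: 0.569
grasp_force: 23.3
contact_force: [-0.0, -0.5, 0.7]
opening: 0.749
grasp_force: 0.0
clock: 32.48
eef_pos: [600.8, 135.4, 214.4]
clock: 33.07
eef_pos: [597.0, -67.2, 206.8]
clock: 33.65
eef_pos: [577.2, -265.7, 206.2]
t 33.65 p [ 577.2 -265.7  206.2] rpy [ 3.1373e+00 -4.0000e-04  3.1383e+00] q [-0.44  0.39  1.63  0.    1.12 -2.01] F [ 0.4  0.3 -1.3] M [ 0.   -0.02 -0.04] op 1.000 g 0.0
globe [ 703.9 -468.4] az -34 len 280 r_px 12.0 area 2003
globe [471.6 423.5] az 178 len 92 r_px 15.6 area 1493
globe [ 438.9 -446.2] az -60 len 94 r_px 17.6 area 1310
globe [601.2 248.2] az 1 len 62 r_px 8.4 area 324
globe [563.7 184.3] az 75 len 66 r_px 7.6 area 280
[[177.41656638 199.80421517]]
```

View pics/w10m.png

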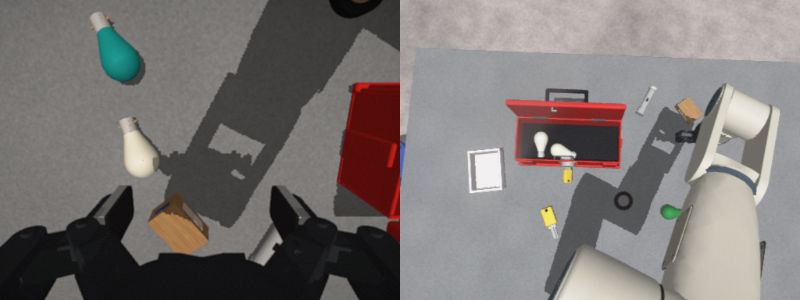

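Run:
```python
from h import *
C=cam("wrist"); im=cv2.imread("pics/w10.png")[:,:,::-1].copy(); H=hsv(im).astype(int); m=(H[...,1]<70)&(H[...,2]>165); m[:,:140]=0;m[:,210:]=0;m[:140]=0;m[235:]=0
c=blobs(m,50)[0]; k=np.zeros(m.shape,np.uint8); cv2.drawContours(k,[c],-1,1,-1); d=cv2.distanceTransform(k,2,5); ys,xs=np.where(d>d.max()-.7); print(d.max(),xs.mean(),ys.mean())
G=pix2w(C,[(xs.mean(),ys.mean())],25)[0];F=pix2w(C,[(164.5,154)],14)[0];a=G-F; az=np.arctan2(a[1],a[0]); print(G,F,np.degrees(az),np.hypot(*a[:2]))
go([G[0],G[1],9],[np.pi,0,az+np.pi])
```

```text
18.1969 176.57142857142858 202.64285714285714
[ 614.06313931 -356.25214431   25.        ] [ 559.1830148  -368.79324297   14.        ] 12.872094632043083 56.29482410952202
row [-0.1828 -0.4692  0.9853] [ 0.0014  0.     -0.0714]  rows needed 5.3
```

```bash
python3 -m inch '[[[-0.1,-0.2,0,0,0,-0.03],[-0.18,-0.4,0,0.001,0,-0.071],[-0.19,-0.47,0.2,0.001,0,-0.071],[-0.19,-0.47,0.4,0.001,0,-0.071],[-0.19,-0.47,0.6,0.001,0,-0.071],[-0.19,-0.47,0.8,0.001,0,-0.071],[-0.19,-0.47,0.93,0.001,0,-0.071],[-0.19,-0.47,0.98,0.001,0,-0.071]]]' 1 20; python3 -m inch '[[[0,0,0,0,0,0],[0,0,0,0,0,0],[0,0,0,0,0,0],[0,0,0,0,0,0],[0,0,0,0,0,0],[0,0,0,0,0,0],[0,0,0,0,0,0],[0,0,0,0,0,0]]]' -1 22;python3 -m inch '[[[0,0,-0.1,0,0,0],[0,0,-0.25,0,0,0],[0,0,-0.45,0,0,0],[0,0,-0.65,0,0,0],[0,0,-0.8,0,0,0],[0,0,-0.8,0,0,0]]]'
python3 - <<'E'
from h import *
go([600,35,175],[np.pi,0,np.pi])
E
```

```text
clock: 34.47
eef_pos: [613.2, -354.9, 5.6]
tcp_rot: [3.136, -0.004, -2.918]
contact_force: [-1.1, -0.7, -0.2]
opening: 1.001
grasp_force: 0.0
clock: 35.13
eef_pos: [617.1, -359.2, 13.1]
tcp_rot: [-3.14, 0.004, -2.92]
contact_force: [1.0, 1.6, 7.8]
opening: 0.565
grasp_force: 23.1
clock: 35.63
eef_pos: [618.6, -360.9, 179.6]
tcp_rot: [-3.134, 0.01, -2.92]
contact_force: [0.8, -0.9, -0.1]
opening: 0.568
grasp_force: 23.2
row [-0.3445  1.9518  0.0105] [-0.0022  0.0033  0.0706]  rows needed 9.5
```

```bash
python3 -m inch '[[[-0.03,0.15,0,0,0,0.01],[-0.06,0.35,0,0,0,0.02],[-0.1,0.55,0,0,0,0.035],[-0.13,0.75,0,0,0,0.05],[-0.16,0.9,0,0,0,0.06],[-0.18,1,0,-0.002,0.003,0.07],[-0.18,1,0,-0.002,0.003,0.07]]]' | head -2
python3 - <<'E'
from h import *
st(); go([600,35,175],[np.pi,0,np.pi])
E
```

```text
clock: 36.22
eef_pos: [605.9, -151.9, 171.0]
t 36.22 p [ 605.9 -151.9  171. ] rpy [ 3.1346 -0.0099 -3.1386] q [-0.25  0.42  1.68  0.    1.05 -1.83] F [ 0.3  0.  -0.5] M [-0.04 -0.01 -0.04] op 0.570 g 23.2
row [ 0.0271  0.9347 -0.013 ] [ 0.0022 -0.0032  0.0009]  rows needed 4.5
```

```bash
python3 -m inch '[[[0,0.15,-0.01,0.002,-0.003,0],[0,0.35,-0.01,0.002,-0.003,0],[0.02,0.55,-0.01,0.002,-0.003,0],[0.03,0.75,-0.01,0.002,-0.003,0],[0.03,0.88,-0.01,0.002,-0.003,0],[0.03,0.935,0.1,0.002,-0.003,0],[0.03,0.935,0.3,0.002,-0.003,0],[0.03,0.935,0.5,0.002,-0.003,0]]]' |head -2;python3 -m inch '[[[0,0,0,0,0,0],[0,0,0,0,0,0]]]' |tail -2
python3 - <<'E'
from bulbs import *
st(); go([600,35,48],[np.pi,0,np.pi])
C,im=frame("top","t7"); roi=np.zeros((384,512),bool); roi[140:210,150:290]=1; show(C,im,roi=roi,zg=60)
E
```

```text
clock: 36.88
eef_pos: [600.8, 32.3, 72.5]
opening: 0.565
grasp_force: 23.4
t 37.05 p [597.4  31.2  70.5] rpy [-3.1406 -0.0045 -3.1396] q [ 0.05  0.51  1.81 -0.    0.83 -1.52] F [ 0.3  0.7 -0.2] M [ 0.01 -0.03  0.03] op 0.565 g 23.4
row [-0.0134  0.0192  0.1125] [-0.0003 -0.0014  0.0006]  rows needed 0.6
globe [675.8  29.3] az 119 len 73 r_px 13.0 area 1020
globe [558.9 179.9] az 103 len 122 r_px 7.0 area 542
globe [595.7 242.6] az -6 len 56 r_px 7.6 area 277
```

```bash
python3 -m inch '[[[0,0.01,0.05,0,0,0],[0,0.01,0.09,0,0,0],[0,0.01,0.11,0,0,0],[0,0.01,0.114,0,0,0],[0,0.01,0.114,0,0,0]]]'|head -2; python3 -m inch '[[[0,0,0,0,0,0],[0,0,0,0,0,0],[0,0,0,0,0,0],[0,0,0,0,0,0]]]' 0.5 |tail -3; python3 -m inch '[[[0,0,-0.1,0,0,0],[0,0,-0.3,0,0,0],[0,0,-0.5,0,0,0],[0,0,-0.7,0,0,0],[0,0,-0.9,0,0,0],[0,0,-0.9,0,0,0],[0,0,-0.9,0,0,0]]]' | head -2;  python3 -m inch '[[[0.2,0,0,0,0,0],[0.4,0.2,0,0,0,0],[0.6,0.4,0,0,0,0],[0.7,0.5,0,0,0,0],[0.7,0.5,0,0,0,0]]]' 1 20 | head -2
python3 - <<'E'
from bulbs import *
st(); C,im=frame("wrist","w11"); im2=frame("top","t8")[1]
cv2.imwrite("pics/w11m.png",cv2.resize(np.hstack([im,im2]),(800,300))[:,:,::-1])
E
```

```text
clock: 37.52
eef_pos: [599.0, 33.8, 49.1]
contact_force: [-0.5, 0.4, -0.1]
opening: 0.752
grasp_force: 0.0
clock: 38.43
eef_pos: [600.6, 34.1, 232.1]
clock: 38.85
eef_pos: [454.2, 135.3, 227.2]
t 38.85 p [454.2 135.3 227.2] rpy [-3.1409 -0.0046 -3.1392] q [ 0.29  0.12  1.95  0.    1.08 -1.29] F [-0.1 -0.3  0.6] M [-0.01 -0.01 -0.06] op 1.001 g 0.0
```

View pics/w11m.png

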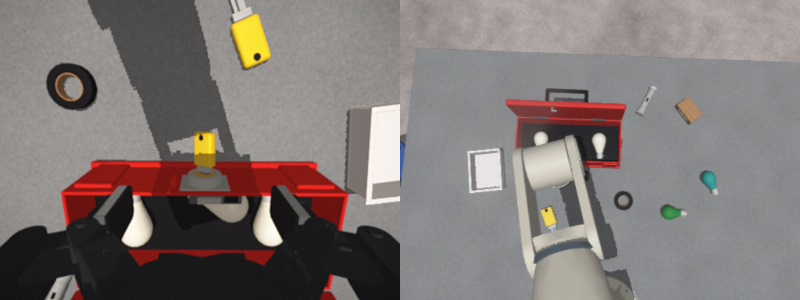

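```bash
python3 -m inch '[[[0,0,-0.2,0,0,0.04],[0,0,-0.4,0,0,0.08],[0,0,-0.5,0,0,0.12],[0,0,-0.5,0,0,0.16],[0,0,-0.5,0,0,0.2],[0,0,-0.5,0,0,0.24],[0,0,-0.5,0,0,0.28],[0,0,-0.5,0,0,0.3]]]' -0.35 20 | head -2; python3 -m inch '[[[0,0,0,0,0,0.04],[0,0,0,0,0,0.08],[0,0,0,0,0,0.12],[0,0,0,0,0,0.16],[0,0,0,0,0,0.2],[0,0,0,0,0,0.2]]]' | head -3
python3 - <<'E'
from h import *
st(); go([650,139,325],[3.1416,0.002,1.578]);go([725.5,138.7,325],[3.1416,0.002,1.578])
E
```

```text
clock: 39.62
eef_pos: [459.2, 133.0, 327.9]
clock: 40.12
eef_pos: [459.1, 133.1, 327.9]
tcp_rot: [-3.14, 0.001, 1.566]
t 40.12 p [459.1 133.1 327.9] rpy [-3.1401e+00  1.3000e-03  1.5664e+00] q [ 0.28  0.03  1.81 -0.    1.3   0.28] F [-1.   0.6 -0.1] M [-0.03  0.02  0.02] op 0.327 g 0.0
row [0.0339 0.9544 0.0128] [-0.0005 -0.0002 -0.0037]  rows needed 4.6
row [0.0341 1.3319 0.0123] [-0.0005 -0.0002 -0.0037]  rows needed 6.4
```

```bash
python3 -m inch '[[[0.03,0.2,0,0,0,-0.0037],[0.03,0.4,0,0,0,-0.0037],[0.03,0.6,0,0,0,-0.0037],[0.03,0.8,0,0,0,-0.0037],[0.03,0.95,0,0,0,-0.0037],[0.03,0.95,0,0,0,-0.0037]]]'| head -2;  python3 -m inch '[[[0,0.2,0,0,0,0],[0,0.35,0,0,0,0],[0,0.38,0,0,0,0],[0,0.38,0,0,0,0]]]' | head -3
python3 - <<'E'
from h import *
st(); C,im=frame("wrist","w12"); print(w2pix(C,[[723.5,78,239],[723.5,139,239],[723.5,198,239]]).round(1))
go([725.5,138.7,250],[3.1416,0.002,1.578]);go([725.5,138.7,223],[3.1416,0.002,1.578])
E
```

```text
clock: 40.62
eef_pos: [653.6, 139.1, 326.3]
clock: 40.95
eef_pos: [725.9, 140.4, 326.7]
tcp_rot: [-3.139, 0.001, 1.587]
t 40.95 p [725.9 140.4 326.7] rpy [-3.1395e+00  1.1000e-03  1.5867e+00] q [ 0.19  0.47  1.24 -0.    1.43  0.17] F [-1.1 -0.2 -0.9] M [-0.04  0.01  0.02] op 0.326 g 0.0
[[254.5 263.9]
 [255.4 197.3]
 [256.5 123.6]]
row [-0.0091  0.0052  0.3863] [-0.0008 -0.0003  0.0026]  rows needed 1.9
row [-0.0089  0.0055  0.5213] [-0.0008 -0.0003  0.0026]  rows needed 2.5
```

View pics/w12.png

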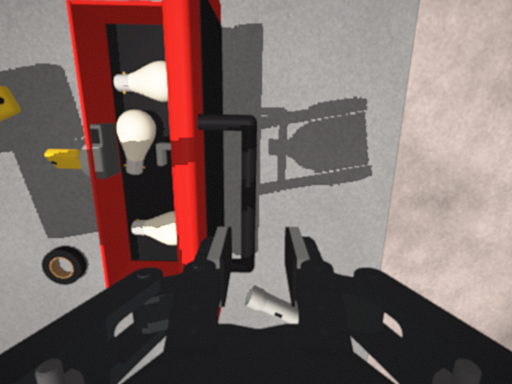

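```bash
python3 -m inch '[[[-0.008,-0.029,0.15,0,0,0.0026],[-0.008,-0.029,0.3,0,0,0.0026],[-0.008,-0.029,0.4,0,0,0.0026],[-0.008,-0.029,0.46,0,0,0.0026],[-0.008,-0.029,0.5,0,0,0.0026],[-0.008,-0.029,0.51,0,0,0.0026]]]'; python3 -m inch '[[[0,0,0,0,0,0],[0,0,0,0,0,0],[0,0,0,0,0,0],[0,0,0,0,0,0],[0,0,0,0,0,0]]]' -1 40; python3 -c "
from h import *
st()"
```

```text
clock: 41.5
eef_pos: [718.0, 139.3, 226.2]
tcp_rot: [-3.14, 0.001, 1.577]
contact_force: [0.6, -0.6, 0.0]
opening: 0.327
grasp_force: 0.0
clock: 41.92
eef_pos: [719.3, 139.5, 228.0]
tcp_rot: [3.14, 0.0, 1.576]
contact_force: [-1.5, 0.2, 2.5]
opening: 0.121
grasp_force: 39.5
t 41.92 p [719.3 139.5 228. ] rpy [3.1404e+00 3.0000e-04 1.5762e+00] q [ 0.19  0.52  1.38 -0.    1.24  0.18] F [-1.5  0.2  2.5] M [ 0.    0.28 -0.13] op 0.121 g 39.5
```

```bash
python3 -m inch '[[[0,-0.044,-0.017,0,0,0],[0,-0.113,-0.037,0,0,0],[0,-0.184,-0.05,0,0,0],[0,-0.255,-0.055,0,0,0],[0,-0.327,-0.054,0,0,0],[0,-0.398,-0.045,0,0,0],[0,-0.468,-0.03,0,0,0],[0,-0.536,-0.007,0,0,0]]]' -1 30; python3 -m inch '[[[0,0,0,0,0,0]]]' >/dev/null; python3 -m inch '[[[0,-0.066,0.029,0,0,0],[0,-0.128,0.065,0,0,0],[0,-0.186,0.107,0,0,0],[0,-0.24,0.154,0,0,0],[0,-0.289,0.206,0,0,0],[0,-0.333,0.263,0,0,0],[0,-0.35,0.29,0,0,0],[0,-0.35,0.29,0,0,0]]]'
python3 - <<'E'
from h import *
st(); go([532,139,150])
E
```

```text
clock: 42.58
eef_pos: [612.7, 139.8, 230.5]
tcp_rot: [3.136, -0.002, 1.576]
contact_force: [-2.0, 2.9, 11.3]
opening: 0.122
grasp_force: 39.5
clock: 43.33
eef_pos: [541.6, 139.3, 169.9]
tcp_rot: [3.141, -0.001, 1.576]
contact_force: [1.2, 5.1, -2.6]
opening: 0.123
grasp_force: 39.3
t 43.33 p [541.6 139.3 169.9] rpy [ 3.1407e+00 -9.0000e-04  1.5762e+00] q [0.25 0.32 1.83 0.   0.99 0.24] F [ 1.2  5.1 -2.6] M [ 0.82 -0.33 -0.02] op 0.123 g 39.3
row [-0.0012 -0.048   0.0994] [0. 0. 0.]  rows needed 0.5
```

```bash
python3 -m inch '[[[0,-0.02,0.03,0,0,0],[0,-0.03,0.055,0,0,0],[0,-0.04,0.075,0,0,0],[0,-0.046,0.088,0,0,0],[0,-0.048,0.093,0,0,0],[0,-0.048,0.096,0,0,0]]]'; python3 -m inch '[[[0,0,0.006,0,0,0],[0,0,0.012,0,0,0],[0,0,0.012,0,0,0]]]'
```

```text
clock: 43.83
eef_pos: [532.2, 139.1, 151.2]
tcp_rot: [3.141, -0.001, 1.576]
contact_force: [-2.7, 6.1, 3.4]
opening: 0.12
grasp_force: 40.1
clock: 44.08
eef_pos: [532.1, 139.1, 150.4]
tcp_rot: [3.141, -0.001, 1.576]
contact_force: [-7.6, 4.9, 20.6]
opening: 0.115
grasp_force: 42.0
```

```bash
python3 -m inch '[[[0,0,0,0,0,0],[0,0,0,0,0,0],[0,0,-0.012,0,0,0],[0,0,-0.012,0,0,0],[0,0,-0.012,0,0,0]]]' 0 20 | tail -3; python3 -m inch '[[[0,0,-0.15,0,0,0],[0,0,-0.35,0,0,0],[0,-0.1,-0.5,0,0,-0.03],[0,-0.25,-0.6,0,0,-0.07],[0,-0.35,-0.6,0,0,-0.11],[0,-0.35,-0.6,0,0,-0.15],[0,-0.35,-0.6,0,0,-0.19],[0,-0.35,-0.6,0,0,-0.23]]]' | head -2;  python3 -m inch '[[[0,0,0,0,0,-0.04],[0,0,0,0,0,-0.08],[0,0,0,0,0,-0.12],[0,0,0,0,0,-0.16],[0,0,0,0,0,-0.2],[0,0,0,0,0,-0.24],[0,0,0,0,0,-0.27],[0,0,0,0,0,-0.27]]]' | head -3
python3 - <<'E'
from h import *
st(); C,im=frame("wrist","w13"); im2=frame("top","t9")[1]
cv2.imwrite("pics/w13m.png",cv2.resize(np.hstack([im,im2]),(800,300))[:,:,::-1])
Rt=R.from_euler("xyz",[2.2615,-0.0065,3.141]); p=np.array([461,140.9,78])-130*Rt.apply([0,0,1]); print(p); go(p,Rt=Rt)
E
```

```text
contact_force: [0.1, 0.2, -0.7]
opening: 0.501
grasp_force: 0.0
clock: 45.17
eef_pos: [461.8, 138.0, 271.4]
clock: 45.83
eef_pos: [462.1, 137.9, 270.9]
tcp_rot: [-3.141, -0.0, -3.135]
t 45.83 p [462.1 137.9 270.9] rpy [-3.1408e+00 -4.0000e-04 -3.1352e+00] q [ 0.29  0.09  1.88 -0.    1.17 -1.29] F [0.2 0.1 0.3] M [ 0.02 -0.02  0.  ] op 0.497 g 0.0
[461.47894239  40.69597026 160.81861529]
row [ 0.0021 -0.486   0.5512] [-0.2804  0.002   0.0006]  rows needed 7.0
```

View pics/w13m.png

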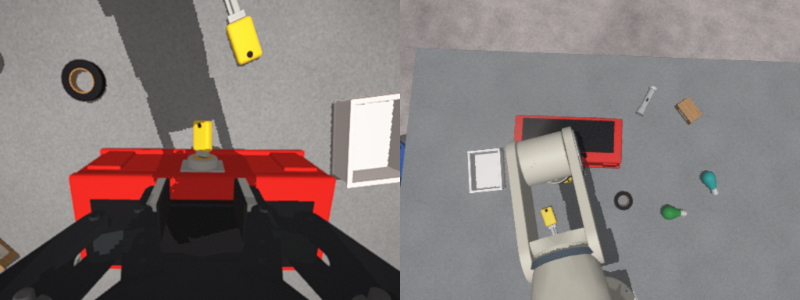

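```bash
python3 -m inch '[[[0,-0.1,0,-0.035,0,0],[0,-0.25,0.05,-0.075,0,0],[0,-0.4,0.15,-0.115,0,0],[0,-0.486,0.25,-0.155,0,0],[0,-0.486,0.4,-0.195,0,0],[0,-0.486,0.55,-0.235,0,0],[0,-0.486,0.55,-0.28,0,0],[0,-0.486,0.55,-0.28,0,0]]]' 0 20;  python3 - <<'E'
from h import *
Rt=R.from_euler("xyz",[2.2615,-0.0065,3.141]); p=np.array([461,140.9,78]); go(p,Rt=Rt); go(p-30*Rt.apply([0,0,1]),Rt=Rt); C,im=frame("wrist","w14")
E
```

```text
clock: 46.6
eef_pos: [461.9, 39.8, 159.8]
tcp_rot: [2.255, -0.005, 3.138]
contact_force: [-0.1, -0.1, 0.2]
opening: 0.5
grasp_force: 0.0
row [0.0044 0.0024 0.65  ] [ 0.0021  0.0011 -0.0001]  rows needed 3.1
row [0.0039 0.0034 0.5   ] [ 0.0021  0.0011 -0.0001]  rows needed 2.4
```

View pics/w14.png

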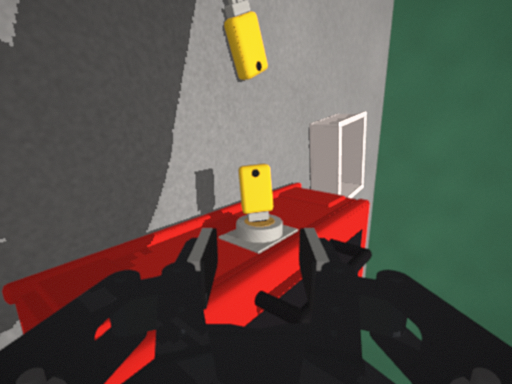

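```bash
python3 -m inch '[[[0.004,0.003,0.15,0.002,0.001,0],[0.004,0.003,0.3,0.002,0.001,0],[0.004,0.003,0.45,0.002,0.001,0],[0.004,0.003,0.55,0.002,0.001,0],[0.004,0.003,0.62,0.002,0.001,0],[0.004,0.003,0.648,0.002,0.001,0],[0.004,0.003,0.648,0.002,0.001,0]]]' 0 20; python3 -m inch '[[[0,0,0,0,0,0],[0,0,0,0,0,0],[0,0,0,0,0,0],[0,0,0,0,0,0],[0,0,0,0,0,0]]]' -1 40; python3 -m inch '[[[0,0,0,0,0,0],[0,0,0,0,0,0]]]' -1 80; python3 -c "
from h import *
st()"
```

```text
clock: 47.23
eef_pos: [460.8, 141.9, 78.6]
tcp_rot: [2.27, -0.004, -3.136]
contact_force: [0.1, -0.3, 0.1]
opening: 0.501
grasp_force: 0.0
clock: 47.65
eef_pos: [461.7, 140.5, 79.4]
tcp_rot: [2.269, -0.001, -3.138]
contact_force: [-0.9, 0.9, 1.4]
opening: 0.332
grasp_force: 39.2
clock: 47.82
eef_pos: [461.7, 140.6, 79.2]
tcp_rot: [2.269, -0.001, -3.138]
contact_force: [-0.2, -3.2, 2.5]
opening: 0.312
grasp_force: 78.3
t 47.82 p [461.7 140.6  79.2] rpy [ 2.2691e+00 -1.5000e-03 -3.1378e+00] q [-0.26  0.58  2.1   1.01  1.06 -2.63] F [-0.2 -3.2  2.5] M [-0.43 -0.02 -0.01] op 0.312 g 78.3
```

```bash
python3 -m inch '[[[0,-0.001,0,0.02,0,0],[0,-0.002,0,0.05,0,0],[0,-0.003,0,0.08,0,0],[0,-0.004,0,0.11,0,0],[0,-0.005,-0.001,0.14,0,0],[0,-0.005,-0.001,0.14,0,0]]]'; python3 -m inch '[[[0,-0.001,0,0.02,0,0],[0,-0.002,0,0.05,0,0],[0,-0.003,0,0.08,0,0],[0,-0.004,0,0.11,0,0],[0,-0.005,-0.001,0.14,0,0],[0,-0.005,-0.001,0.14,0,0]]]'; python3 -c "
from h import *
st(); go([461.7,138.9,78],[3.2616,0,3.1416])"
```

```text
clock: 48.32
eef_pos: [461.8, 141.0, 79.7]
tcp_rot: [2.714, 0.001, -3.136]
contact_force: [0.7, -9.5, 0.0]
opening: 0.311
grasp_force: 79.8
clock: 48.82
eef_pos: [461.6, 140.5, 78.6]
tcp_rot: [-3.13, -0.002, -3.136]
contact_force: [1.6, -9.1, 10.2]
opening: 0.305
grasp_force: 82.0
t 48.82 p [461.6 140.5  78.6] rpy [-3.1303e+00 -2.1000e-03 -3.1360e+00] q [ 0.3   0.35  2.05 -0.02  0.74 -1.27] F [ 1.6 -9.1 10.2] M [-1.37 -0.37 -0.45] op 0.305 g 82.0
row [-0.0003 -0.0081  0.0032] [ 0.0346 -0.0006  0.0018]  rows needed 0.9
```

```bash
python3 -m inch '[[[0,-0.004,-0.003,0.01,0,0],[0,-0.007,-0.005,0.02,0,0.001],[0,-0.007,-0.005,0.03,0,0.0015],[0,-0.007,-0.005,0.035,0,0.0015],[0,-0.007,-0.005,0.04,0,0.0015],[0,-0.007,-0.005,0.04,0,0.0015]]]'
python3 - <<'E'
from h import *
st(); C,im=frame("wrist"); cv2.imwrite("pics/w15.png",cv2.resize(im[150:330,170:350,::-1],(540,540)))
E
```

```text
clock: 49.32
eef_pos: [461.8, 139.3, 79.3]
tcp_rot: [-3.012, -0.003, -3.141]
contact_force: [-1.1, 6.0, 9.8]
opening: 0.304
grasp_force: 81.6
t 49.32 p [461.8 139.3  79.3] rpy [-3.0117e+00 -2.7000e-03 -3.1412e+00] q [ 0.37  0.37  2.03 -0.17  0.8  -1.08] F [-1.1  6.   9.8] M [1.41 0.32 0.18] op 0.304 g 81.6
```

View pics/w15.png

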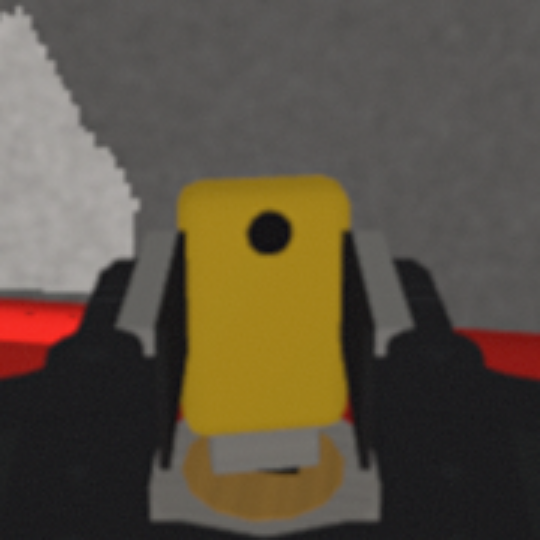

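```bash
python3 -m inch '[[[0,0.003,-0.003,-0.015,0,0],[0,0.003,-0.005,-0.03,0,0],[0,0.003,-0.005,-0.03,0,0]]]' | grep force; python3 -m inch '[[[0.02,0,0,0,0,0],[0.05,0,0,0,0,0],[0.08,0,0,0,0,0],[0.11,0,0,0,0,0],[0.14,0,0,0,0,0],[0.18,0,0,0,0,0],[0.24,0,0,0,0,0],[0.3,0,0,0,0,0]]]'; python3 -c "
from h import *
st()"
```

```text
contact_force: [0.1, 8.5, 1.6]
grasp_force: 79.1
clock: 50.28
eef_pos: [399.5, 138.1, 79.6]
tcp_rot: [-3.102, -0.004, 3.141]
contact_force: [-0.4, -0.0, -0.8]
opening: 0.31
grasp_force: 79.0
t 50.28 p [399.5 138.1  79.6] rpy [-3.1025 -0.004   3.141 ] q [ 0.36  0.28  2.17 -0.05  0.71 -1.17] F [-0.4 -0.  -0.8] M [ 0.02 -0.02  0.02] op 0.310 g 79.0
```

```bash
python3 -m inch '[[[0,0,-0.2,-0.01,0,0],[0,0,-0.4,-0.012,-0.03,0],[0,0,-0.6,-0.012,-0.07,0],[-0.03,0,-0.65,-0.012,-0.11,0],[-0.03,0,-0.65,-0.012,-0.15,0],[-0.03,0,-0.65,-0.012,-0.167,0],[-0.03,0,-0.65,-0.012,-0.167,0],[-0.03,0,-0.65,-0.012,-0.167,0]]]' | head -3
python3 - <<'E'
from h import *
st(); C,im=frame("wrist","w16"); g=w2pix(C,[[497,139.2,80]])[0].astype(int); print(g)
a=im[::-1,::-1]; gx,gy=511-g[0],383-g[1]; c=a[max(gy-60,0):gy+40,gx-60:gx+60]
im2=frame("top","t10")[1]
cv2.imwrite("pics/w16c.png",np.hstack([cv2.resize(c,(480,400),interpolation=cv2.INTER_CUBIC),cv2.resize(im2[130:280,60:180],(320,400))])[:,:,::-1])
H=hsv(im2).astype(int); m=(H[...,1]<50)&(H[...,2]>150); m[:170]=0;m[260:]=0;m[:,:70]=0;m[:,150:]=0
Ct=cam("top"); k=blobs(m,300)[0]; b=cv2.boxPoints(cv2.minAreaRect(k)); w=pix2w(Ct,b,55); print("tub",w[:,:2].round().tolist(),w.mean(0).round(1))
E
```

```text
clock: 50.95
eef_pos: [405.7, 143.3, 209.3]
tcp_rot: [-3.137, 0.52, -3.128]
t 50.95 p [405.7 143.3 209.3] rpy [-3.1373  0.5196 -3.1276] q [ 0.54 -0.14  2.37 -0.54  0.51 -0.63] F [0.3 1.  0.6] M [0.06 0.26 0.07] op 0.304 g 79.1
[253 190]
tub [[608.0, 548.0], [614.0, 380.0], [369.0, 362.0], [364.0, 525.0]] [488.9 453.7  55. ]
```

View pics/w16c.png

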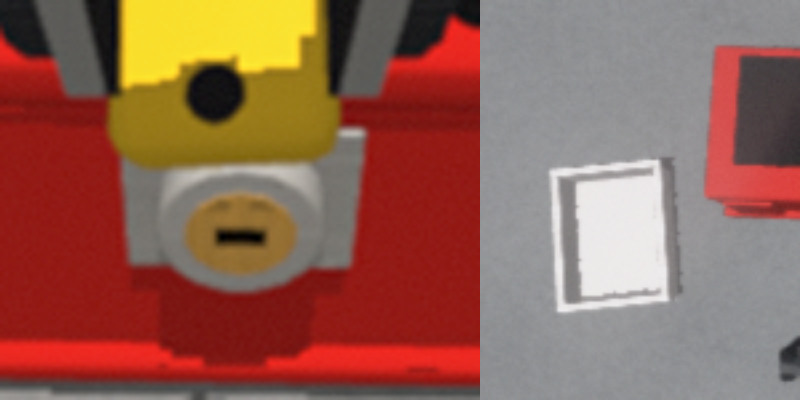

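Run:
```python
from h import *
C=cam("top"); w=pix2w(C,[(86.3,193.8),(129.4,189.3),(133.1,241.8),(89.3,246.3)],55); c=w.mean(0); print(w[:,:2].round(),c, np.linalg.norm(w[0]-w[3]),np.linalg.norm(w[0]-w[1]))
a=(w[0]+w[1]-w[2]-w[3])[:2]; yaw=np.arctan2(a[1],a[0]); print("yaw",yaw)
t=c[:2]-23*np.array([np.cos(yaw),np.sin(yaw)]); print(t); go([t[0],t[1],120],[np.pi,0,np.pi+yaw])
```

```text
[[543. 497.]
 [559. 380.]
 [415. 359.]
 [400. 477.]] [479.36999651 428.38865256  55.        ] 144.88984801954925 118.44336254408705
yaw 0.14302531096177368
[456.60484251 425.11027436]
row [-1.4000e-03  1.4052e+00  5.1630e-01] [-0.0118  0.1654 -0.0412]  rows needed 7.2
```

```bash
python3 -m inch '[[[0,0.15,0,0,0.03,-0.01],[0,0.3,0,0,0.06,-0.02],[0,0.45,0,-0.005,0.09,-0.03],[0,0.6,0,-0.005,0.13,-0.04],[0,0.75,0,-0.01,0.165,-0.041],[0,0.9,0,-0.012,0.165,-0.041],[0,0.9,0,-0.012,0.165,-0.041]]]' | head -3
python3 - <<'E'
from h import *
st(); go([456.6,425.1,120],[np.pi,0,np.pi+.143])
E
```

```text
clock: 51.63
eef_pos: [408.5, 328.9, 209.4]
tcp_rot: [3.136, 0.002, -2.999]
t 51.63 p [408.5 328.9 209.4] rpy [ 3.1358e+00  1.5000e-03 -2.9989e+00] q [ 0.67  0.22  1.87  0.    1.05 -1.04] F [-0.9 -1.1 -0.7] M [-0.03  0.03  0.02] op 0.310 g 79.1
row [-0.3056  0.4393  0.4501] [ 0.0019  0.0005 -0.0001]  rows needed 3.4
```

Check the key is in hand and the tub's place numerically from this nearer viewpoint before lowering.

```bash
python3 -m inch '[[[-0.1,0.15,0,0,0,0],[-0.2,0.3,0,0,0,0],[-0.305,0.44,0,0,0,0],[-0.305,0.44,0,0,0,0],[-0.305,0.44,0,0,0,0]]]' | head -3
python3 - <<'E'
from h import *
st(); C,im=frame("wrist","w17"); H=hsv(im).astype(int)
w=pix2w(C,[(0,0)],55); m=(H[...,1]<40)&(H[...,2]>150)
print("yellow in hand",((H[...,0]>18)&(H[...,0]<34)&(H[...,1]>110))[200:300,225:290].mean())
for r0 in range(0,300,25): 
    xs=np.where(m[r0])[0]; 
    if len(xs)>20: print(r0,xs.min(),xs.max(),pix2w(C,[(xs.min(),r0),(xs.max(),r0)],55)[:,:2].round().tolist(),len(xs))
print("corners expected px",w2pix(C,[[541,491,55],[556,386,55],[417,366,55],[402,471,55]]).round())
E
```

```text
clock: 52.05
eef_pos: [454.7, 420.7, 208.9]
tcp_rot: [3.14, 0.001, -2.998]
t 52.05 p [454.7 420.7 208.9] rpy [ 3.1398e+00  1.0000e-03 -2.9980e+00] q [ 0.74  0.36  1.67  0.    1.11 -0.97] F [-0.1 -0.5 -1.5] M [0.01 0.04 0.02] op 0.310 g 79.1
yellow in hand 0.6747692307692308
150 244 322 [[429.0, 404.0], [418.0, 481.0]] 71
175 211 320 [[459.0, 373.0], [443.0, 485.0]] 71
275 486 511 [[531.0, 696.0], [527.0, 724.0]] 26
corners expected px [[308. 260.]
 [214. 260.]
 [208. 133.]
 [315. 133.]]
```

```bash
python3 -m inch '[[[0,0.03,0.15,0,0,0],[0,0.03,0.3,0,0,0],[0,0.03,0.5,0,0,0],[0,0.03,0.7,0,0,0],[0,0.03,0.85,0,0,0],[0,0.03,0.93,0,0,0],[0,0.03,0.965,0,0,0],[0,0.03,0.965,0,0,0]]]' ; python3 -m inch '[[[0,0,0,0,0,0],[0,0,0,0,0,0],[0,0,0,0,0,0],[0,0,0,0,0,0]]]' -0.05 20;  python3 -m inch '[[[0,0,-0.1,0,0,0],[0,0,-0.25,0,0,0],[0,0,-0.45,0,0,0],[0,0,-0.65,0,0,0],[0,0,-0.85,0,0,0],[0,0,-0.95,0,0,0],[0,0,-0.95,0,0,0]]]' | head -2; python3 -m inch '[[[0.2,-0.2,0,0,0,0],[0.3,-0.4,0,0,0,0],[0.3,-0.6,0,0,0,0],[0.3,-0.8,0,0,0,0],[0.3,-1,0,0,0,0],[0.3,-1,0,0,0,0],[0.3,-1,0,0,0,0]]]' | head -2
python3 - <<'E'
from h import *
st(); C,im=frame("top","t11"); H=hsv(im).astype(int); Y=(H[...,0]>18)&(H[...,0]<34)&(H[...,1]>110)&(H[...,2]>70)
for c in blobs(Y,15): print(cv2.contourArea(c), pix2w(C,[c.reshape(-1,2).mean(0)],12)[0].round(0))
V=(H[...,1]<50)&(H[...,2]>185); V[:170]=0;V[260:]=0;V[:,:70]=0;V[:,145:]=0
k=blobs(V,100)[0]; b=cv2.boxPoints(cv2.minAreaRect(np.vstack(blobs(V,10)))); print("tub",b.mean(0),pix2w(C,[b.mean(0)],55)[0].round(0))
R0=cv2.imread("pics/top0.png")[:,:,::-1]
for n,(a,bb,cc,d) in dict(torch=(100,155,295,335),carton=(115,165,345,395),tape=(238,275,268,305)).items(): print(n,np.abs(im[a:bb,cc:d].astype(int)-R0[a:bb,cc:d]).mean().round(1))
E
```

```text
clock: 52.77
eef_pos: [452.7, 423.4, 16.3]
tcp_rot: [-3.14, -0.0, -3.0]
contact_force: [-0.2, 0.3, 0.7]
opening: 0.308
grasp_force: 81.0
clock: 53.1
eef_pos: [453.9, 425.4, 17.5]
tcp_rot: [3.14, 0.004, -3.0]
contact_force: [-0.2, -0.0, 0.7]
opening: 0.476
grasp_force: 0.0
clock: 53.68
eef_pos: [455.1, 427.3, 213.2]
clock: 54.27
eef_pos: [421.5, 216.1, 206.1]
t 54.27 p [421.5 216.1 206.1] rpy [-3.1416e+00  2.7000e-03 -3.0025e+00] q [ 0.47  0.14  1.98 -0.    1.02 -1.24] F [-1.4  0.6  0.7] M [0.04 0.01 0.01] op 0.477 g 0.0
tub [116.022644 224.97513 ] [460. 409.  55.]
torch 1.6
carton 1.7
tape 1.7
```

```bash
python3 -m inch '[[[0,-0.2,0,0,0,0],[0,-0.4,0,0,0,0],[0,-0.6,0,0,0,0],[0,-0.8,0,0,0,0],[0,-1,0,0,0,0],[0,-1,0,0,0,0]]]' | head -2
python3 - <<'E'
from h import *
for n in ("top","scene"):
    C,im=frame(n,n+"12"); H=hsv(im).astype(int); Y=(H[...,0]>16)&(H[...,0]<36)&(H[...,1]>110)&(H[...,2]>60)
    for c in blobs(Y,4): print(n,cv2.contourArea(c),c.reshape(-1,2).mean(0), pix2w(C,[c.reshape(-1,2).mean(0)],12)[0].round(0))
    if n=="top":
        W=(H[...,1]<50)&(H[...,2]>185); k=[c for c in blobs(W,20) if c[:,0,0].max()<150]
        for c in k: print("white",cv2.contourArea(c),cv2.boundingRect(c))
    print("tub px",w2pix(C,[[470,430,10],[498,139,80]]).round())
E
```

```text
clock: 54.82
eef_pos: [451.5, 16.5, 206.4]
top 309.5 [189.92307692 276.69230769] [324. 206.  12.]
top 124.0 [115.02272727 225.97727273] [459. 425.  12.]
white 2122.5 (86, 190, 45, 57)
tub px [[114. 222.]
 [215. 213.]]
scene 2120.5 [121.54662379  31.72990354] [-1255.   586.    12.]
scene 250.5 [43.1682243  26.48598131] [-1671.   270.    12.]
scene 192.0 [371.375      139.16666667] [502. 747.  12.]
scene 142.0 [248.97727273 176.5       ] [330. 202.  12.]
scene 90.0 [53.83333333 70.74074074] [-1034.    50.    12.]
scene 90.0 [71.35714286  9.42857143] [-1836.   540.    12.]
tub px [[316. 168.]
 [268. 192.]]
```

```bash
python3 -c "
from h import *
print(r.sign_off())"
```

```text
the job is handed in; nothing more can be done
None
```

I finished every step and handed the job in, but no verdict came back: three white bulbs are in the toolbox, the lid is shut, the keyhole is back to level (locked) and the key is in the tub. The torch, tape and carton look unmoved in the top view; one bulb swung sideways in the box after I let it go, and I viewed 19 pictures, over the limit of 14.

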